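# Spread a snap ring over an axle stub and hold it at its groove

## Task

Take the snap-ring pliers out of the wooden block, put their tips between the two lugs of the ring that lies on the tin, and squeeze the handles fully so that the ring is spread and carried on the tips. Slide the spread ring down over the end of the pulley's axle stub, without forcing it, until it lies flat and level with the groove all round, and finish there: keep holding the pliers squeezed, with the ring spread round the groove, so that the end float can be checked before it is allowed to snap in. Leave the nut, the bolt and the pen where they lie.

Things in the scene. Friction and masses are not known exactly. Their poses are not given: they have to be found in the camera images.
- pliers_grip (a point): snap-ring pliers, 0.17 kg, upright, tips down, green handles gripped from above on their outer faces. Point half-way up the handles, midway between. Axes: z up along the pliers, y from handle to handle (squeezing line), x through their flat (both x sides alike). Over the outer faces: 59 mm here at rest, 70 mm at the handle tops 20 mm higher; 32 mm and parallel when fully squeezed. Handles 14 mm wide along x
- pliers_tips (a point): point on the pliers' centre line, 107 mm below pliers_grip, same axes: level with the tops of the tips' feet when fully squeezed (at rest the feet are 3 mm lower). Feet: 3 mm high, at the tips' lower ends, stick out 1.5 mm in y to go under the lugs. Tips 6 mm thick in x; over both feet in y 13 mm at rest; fully squeezed the tips' outer faces are upright and 44 mm apart
- pliers_left (a joint): squeeze of the pliers, rad (both halves turn equally): 0 at rest, 0.277 at the stop. Sprung: about 5.5 N on each handle starts it, 8 N reaches the stop, about 15 N with the ring on. Carry the pliers slightly squeezed (0.02 to 0.04: 15 to 18 mm over the feet), so that the tips still enter between the lugs. Each 10 mm off the handle width is about 0.1 rad
- ring_eye (a point): black open snap ring, 48 mm outside, 3 mm thick, 22 g, flat on the tin's lid, its two lugs sticking out past the rim. Point at half thickness through which the axle's axis passes when the ring is on. Axes: z up, -x towards the mouth. At rest it is 2 mm too small across for the axle; fully spread it clears it by about 1.5 mm all round. Spread, it is held level on the tips by friction and the feet
- ring_lugs (a point): point of the ring midway between its lugs at half thickness, 21 mm from ring_eye towards the mouth, same axes: the pliers' centre line comes here, with the pliers' y along the ring's y. At rest the gap between the lugs is 22 mm, 20 mm at their outer ends 4 mm farther out; 44 mm when spread. Free air below them
- ring_left (a joint): spread of the ring's left half, rad: 0 at rest, about 0.27 when held fully spread; it springs back, 6 N at the lug when fully spread. Tips that rise or sink while they press on the lugs drag them along and cock the ring against the tin: spread it a little (about 0.1), lift it off the tin, then spread it fully
- ring_right (a joint): spread of the ring's right half, rad, as ring_left
- groove (a point): centre of the groove in the upright steel axle stub of the belt pulley, on its axis, 57.5 mm above the worktop; groove 7 mm high, 1.5 mm deep. Axle 40 mm in diameter, chamfered top end 14 mm above this point. Brass washer below, 45 mm across, its top 5 mm below this point; pulley rim 84 mm across, its top 18.5 mm below. All fixed
- block: wooden block 46 x 84 x 60 mm, fixed, long side along its y; origin at the centre of its underside. The pliers hang in its 12 x 58 mm pocket, 57 mm deep, link plates resting on the top; lift them straight up by 60 mm to clear it
- tin: round green tin with white lid, 66 mm across, 39 mm high, fixed; origin at the centre of its underside; the ring lies on it
- nut: M16 steel nut, 27 mm across, bystander; origin at the centre of its underside
- bolt: M12 bolt, 63 mm long, bystander; origin at the centre of its underside
- pen: marker pen, 130 mm long, 16 mm thick, bystander; origin at the centre of its underside
Mind the look-alikes: they are no part of the job. Leave any pink or purple look-alike of the tin alone. What is shaped like the part that bears pliers_grip but orange is not meant.

How it is judged (in metres and radians):
On the way, in this order (a step that is already met when the one before it is completed fails the run):
1. the pliers are lifted out of the block (height (world z) of pliers_grip above 0.172 m), for 0.1 s.
2. the ring is spread on the pliers' tips and lifted off the tin (value of joint each of ring_left, ring_right above 0.2 rad and height (world z) of ring_eye above 0.055 m and contact force between ring and tin below 0.05 N and contact force between ring and pliers above 1 N), for 0.2 s.
3. the spread ring is over the end of the axle stub (value of joint each of ring_left, ring_right above 0.2 rad and horizontal distance between ring_eye and groove below 0.006 m and height (world z) of ring_eye above 0.069 m), for 0.05 s.
At the end, for the whole second after the job is handed in: The pliers are held squeezed (over 0.24 rad), ring on their tips spread (over 0.2 rad a side), round the axle within 4 mm of its axis, level with the groove within 2.2 mm, tilted under 0.15 rad, still, pressing on the axle with under 4 N; pliers clear of the axle (value of joint each of ring_left, ring_right above 0.2 rad and value of joint pliers_left above 0.24 rad and horizontal distance between ring_eye and groove below 0.004 m and z of ring_eye in the frame of groove between -0.0022 and 0.0022 m and angle between ring_eye's own z axis and vertical below 0.15 rad and contact force between ring and axle below 4 N and contact force between pliers and axle below 1 N and contact force between ring and pliers above 2 N and contact force between pliers and the fingers above 5 N and linear speed of ring below 0.02 m/s); the arm keeps its last pose, push and grip.
It fails at once if the nut is disturbed (moved over 15 mm) (distance of nut from where it was at the start of the episode above 0.015 m).
It fails at once if the bolt is disturbed (moved over 15 mm) (distance of bolt from where it was at the start of the episode above 0.015 m).
It fails at once if the pen is disturbed (moved over 15 mm) (distance of pen from where it was at the start of the episode above 0.015 m).
It fails at once if the ring is forced onto the axle (over 25 N) (contact force between ring and axle above 25 N).
It also fails if it takes over 58 s, if anything falls off the work surface, if the arm or the gripper's body presses on something with over 40 N, if the wrist force passes 120 N, or if a joint passes its speed limit or range.

## Robot

A 6-joint arm with a two-finger parallel gripper is mounted at the origin on a cart in front of the work surface, level with it; the furniture and walls round the work are solid. World frame = base frame: x ahead of the robot, y to its left, z up, the work surface at z = 0. Lengths are in m, angles in degrees, forces in N, time in s.
With the tool pointing down it reaches from about 0.35 to 0.975 m from the base axis. Payload 4.9 kg.
Tool frame: the origin (TCP) lies on the centre line of the jaws, within the pads' length; the fingertips stand 19 mm ahead of it and the grasp point (between the pads) is the TCP; z points along the fingers, y is the direction in which the jaws open and shut (so a half turn about z gives the same grasp; the last joint's range is limited). The gripper opens to 85 mm and grips with 20 to 120 N. Pads are 22 mm wide; open, the fingers measure 114 mm over their backs; the gripper's body (76 mm by 85 mm) begins 54 mm behind the grasp point. The pads swing forward as they close: fully open they stand 13 mm farther back than shut.
Start: joints at [66.349, 3.019, 92.412, -0, 84.569, -6.818], TCP at [0.181, 0.598, 0.212] pointing down, gripper open.
Joint ranges: [-172.51, 172.51], [-57.92, 126.97], [3.15, 148.05], [-58.71, 238.71], [5.1, 150.11], [-179.66, 179.66]. Speed limits (degrees/s): [147.25, 147.25, 180, 180, 180, 180].

## Interface

Orientations are given as [roll, pitch, yaw] about the fixed x, y, z axes, in that order (R = Rz(yaw) Ry(pitch) Rx(roll)).
In Python, from plant import * gives the robot as it stands.
- The arm moves only by the tool move_arm, never from a script. Its argument "rows" is one flat list of numbers, 5 for each row, row after row: the opening, from 0 (shut) to 1 (fully open), then the shift along the tool's x, y, z in m, then the turn about the tool's z in rad. In form: [jaw, dx, dy, dz, turn, jaw, dx, dy, dz, turn, ...]. A call has 1 to 10 rows; each row is the pose to reach, as a shift and turn from the pose commanded when the call began, along the tool's axes at that moment; what a row does not reach only later rows make up. A row lasts 1/12 s, in which the tool goes at most 41.7 mm and 7.16 degrees, less where a joint would pass 70% of its speed; a pose out of reach is approached as far as the arm can. A call with a gripper value outside its range is refused whole. The fingers move at their own pace and stop on an object; "newtons" is the grip in N (left out, the last holds). Time passes only in rows, so rows that repeat a pose let the fingers close. It gives the time, the measured TCP pose, the force and the opening at its end, in the units of the state.
- observe(): the state, without advancing time (a new reading comes with each control period).
- camera(name): name is "scene" or "top" or "wrist"; returns a dict with "frame" (480x640x3 uint8, blue, green, red), "depth" (480x640 float32, m along the optical axis (not along the pixel's ray), 0 where there is no reading), "mtx" (3x3 intrinsics, pixels), "cam_to_world" (4x4, takes a point from camera to world coordinates). Camera axes: x right, y down, z forward; pixel columns grow to the right and rows downward; lengths in m; the calibration is good to about 2 mm. The wrist camera is an equidistant fisheye: a pixel r from the principal point sees the ray r / f radians off the axis. A picture is of the moment at which its call begins.
- finish_job(): hands the job in, once; it reports no verdict.
The state is a dict: "time": time; "joint_positions": joint angles; "joint_vel": joint speeds; "joint_torque": joint torques, N m; "tcp_pos": TCP position; "orientation": TCP orientation; "contact_force": force on the tool from outside, world axes, zero at the start; "moment": the same for the moment, N m; "width": finger opening in m.
Only numpy, scipy, OpenCV 4.12 (cv2) and the standard library are available. Lean on these libraries where they do the work, as an engineer would, in place of code of your own. Each camera call takes 0.05 s, during which the arm holds its last target. There are 200 camera calls.

## Working session

There is one attempt and no reset: what is moved stays moved. The work goes in short steps, Python scripts to look and compute and a tool call to move; the robot and the scene stay as the last step left them, time stands still between calls to the robot, and variables do not carry over. Pictures are saved under pics/ and viewed, about 8 in all and at most 12, crops included, and the job is handed in when it is done.

Besides the shell and the picture viewer there is one more tool, called after "Request:" as a command line: name --argument value ..., lists and objects as JSON in quotes. move_arm: Moves the arm, as the interface text tells. Its arguments: {"type":"object","properties":{"rows":{"type":"array"},"newtons":{"type":"number"}},"required":["rows"]}

```bash
ls; mkdir -p pics
python3 - <<'E'
from plant import *
import cv2,numpy as np
s=observe();print(s)
for n in("scene","top"):
    c=camera(n);np.savez(f"pics/{n}0.npz",**c);cv2.imwrite(f"pics/{n}0.png",c["frame"]);print(n,c["mtx"],c["cam_to_world"])
E
```

```text
pics
{'time': 0.0, 'joint_positions': array([ 6.63494227e+01,  3.05794740e+00,  9.24922159e+01, -2.87754077e-04,
        8.45688892e+01, -6.81924848e+00]), 'joint_vel': array([-0.02538666, -0.02884691, -0.00758793,  0.00941704,  0.1166056 ,
       -0.0763038 ]), 'joint_torque': array([-2.19288131e-04, -3.93687952e+01, -3.70175958e+01, -1.76874814e-04,
        7.07073210e-03, -1.74704394e-05]), 'tcp_pos': array([0.18071552, 0.5976091 , 0.21075432]), 'orientation': array([-1.79881756e+02, -1.38516169e-02,  1.63168684e+02]), 'contact_force': array([-0.06553649,  0.28015947, -0.60417254]), 'moment': array([ 0.00478493, -0.03404119, -0.03898035]), 'width': 0.08540333979038037}
scene [[527.56398726   0.         325.91121035]
 [  0.         527.56398726 246.66025301]
 [  0.           0.           1.        ]] [[-0.61528493 -0.6214687   0.48497537  0.05990618]
 [-0.78810378  0.47105035 -0.3962373   0.39580698]
 [ 0.01780126 -0.62600976 -0.77961201  0.85639072]
 [ 0.          0.          0.          1.        ]]
top [[445.32700666   0.         327.57298817]
 [  0.         445.32700666 244.626147  ]
 [  0.           0.           1.        ]] [[-0.01993742 -0.98830431  0.15118562  0.40920634]
 [-0.99941786  0.02388778  0.02435801 -0.0138648 ]
 [-0.02768461 -0.15061197 -0.98820524  1.02205354]
 [ 0.          0.          0.          1.        ]]
```

View pics/top0.png

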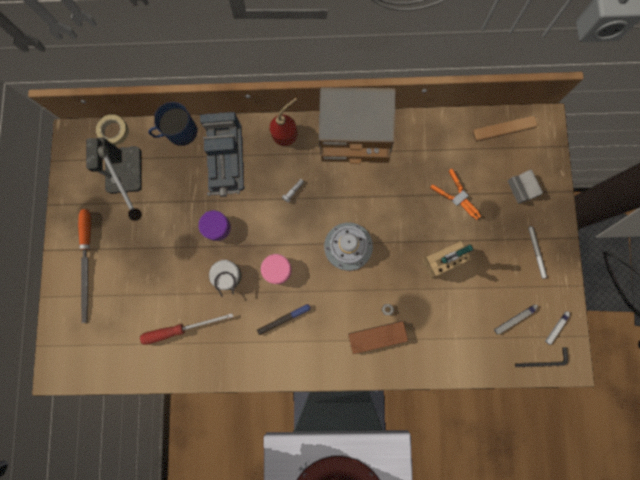

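View pics/scene0.png

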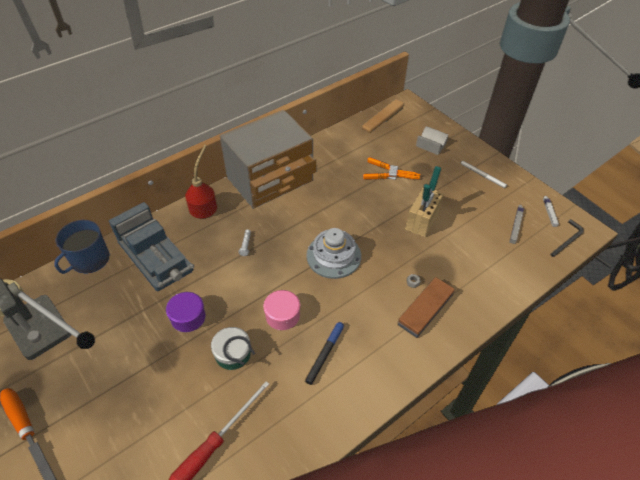

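The top view shows the wooden block with the green pliers at about (448,260), the green/white tin with the ring at (225,275), and the pulley at (348,247). The nut is at (389,310), the bolt at (293,190) and the pen at (285,320).

Look-alikes:
- **Pliers:** green at (455,256), orange at (460,195). I choose the green ones.
- **Tin:** white lid at (225,275), pink at (276,268), purple at (214,225). I choose the white lid, which carries the ring.

```bash
cat > h.py <<'E'
import numpy as np,cv2
def load(n): return dict(np.load(f"pics/{n}.npz"))
def world(c):
    h,w=c["depth"].shape;v,u=np.mgrid[:h,:w].astype(float);K=c["mtx"];d=c["depth"]
    p=np.stack([(u-K[0,2])/K[0,0]*d,(v-K[1,2])/K[1,1]*d,d,np.ones_like(d)],-1)
    return (p@c["cam_to_world"].T)[...,:3]
E
python3 - <<'E'
from h import *
tiles=[]
for n,boxes in(("top0",[(420,225,70,60),(190,245,70,60),(313,215,70,60)]),("scene0",[(395,155,70,90),(200,315,70,60),(300,220,70,60)])):
    c=load(n);W=world(c);f=c["frame"];hsv=cv2.cvtColor(f,cv2.COLOR_BGR2HSV)
    for b in boxes:
        x,y,w,h=b;t=f[y:y+h,x:x+w];tiles.append(cv2.resize(t,(260,260*h//w if h<=60 else 260),interpolation=cv2.INTER_CUBIC))
        P=W[y:y+h,x:x+w].reshape(-1,3);H=hsv[y:y+h,x:x+w].reshape(-1,3)
        print(n,b,'zhist',np.histogram(P[:,2],bins=np.arange(0,.2,.01))[0])
        if b==boxes[0]:
            g=(H[:,0]>70)&(H[:,0]<100)&(H[:,1]>90);print(' green',g.sum(),P[g].mean(0),P[g].min(0),P[g].max(0))
            m=(abs(P[:,2]-.06)<.006);print(' top',m.sum(),cv2.minAreaRect((P[m,:2]*1000).astype(np.float32)))
        if b==boxes[1]:
            m=(P[:,2]>.033)&(P[:,2]<.05);print(' lid',cv2.minEnclosingCircle((P[m,:2]*1000).astype(np.float32)),np.median(P[m,2]))
            d=m&(H[:,2]<70);print(' dark',d.sum(),P[d].mean(0))
        if b==boxes[2]:
            m=(P[:,2]>.064)&(P[:,2]<.08);print(' axle top',m.sum(),cv2.minEnclosingCircle((P[m,:2]*1000).astype(np.float32)),P[m].mean(0))
            m=(P[:,2]>.03)&(P[:,2]<.045);print(' rim',cv2.minEnclosingCircle((P[m,:2]*1000).astype(np.float32)))
r=[np.hstack([cv2.resize(t,(260,250)) for t in tiles[i:i+3]]) for i in(0,3)]
cv2.imwrite("pics/crop1.png",np.vstack(r))
E
```

```text
top0 (420, 225, 70, 60) zhist [1974   20   21   23   23  248  379   68   19   23   19   21   23   56
    0    0    0    0    0]
 green 70 [ 0.52476131 -0.25897492  0.13199734] [ 0.40920634 -0.27898404  0.08822131] [ 0.53589735 -0.0138648   1.02205354]
 top 611 ((521.422607421875, -250.172119140625), (45.94524002075195, 84.51869201660156), 23.590343475341797)
top0 (190, 245, 70, 60) zhist [2137   26   10  372  375    0    0    0    0    0    0    0    0    0
    0    0    0    0    0]
 lid ((490.86859130859375, 242.34326171875), 40.832454681396484) 0.04008032391711114
 dark 5 [0.47391224 0.21840267 0.04205819]
top0 (313, 215, 70, 60) zhist [1943  230   13  644  130   49   64  204    0    0    0    0    0    0
    0    0    0    0    0]
 axle top 264 ((560.6619873046875, -35.71856689453125), 20.01243782043457) [ 0.56005459 -0.03551339  0.07134871]
 rim ((560.41552734375, -35.59684371948242), 41.88002395629883)
scene0 (395, 155, 70, 90) zhist [2945  207   93   94  108  310  237   45   30   51   53   55   50   49
    0    0    0    0    0]
 green 201 [ 0.51926907 -0.24650241  0.12010977] [ 0.05990618 -0.27866512  0.08572991] [0.53972217 0.39580698 0.85639072]
 top 483 ((523.954833984375, -248.0247802734375), (46.773468017578125, 87.70594787597656), 24.060720443725586)
scene0 (200, 315, 70, 60) zhist [1343  113   68  804  356    0    0    0    0    0    0    0    0    0
    0    0    0    0    0]
 lid ((503.8325500488281, 218.05702209472656), 59.034332275390625) 0.038927343531548475
 dark 98 [0.47783678 0.23970098 0.04168626]
scene0 (300, 220, 70, 60) zhist [1713  218  144  583  153  108  112  174    0    0    0    0    0    0
    0    0    0    0    0]
 axle top 272 ((561.9678955078125, -35.13361740112305), 21.112749099731445) [ 0.56084044 -0.03274299  0.07035085]
 rim ((563.540283203125, -35.511474609375), 43.010833740234375)
```

View pics/crop1.png

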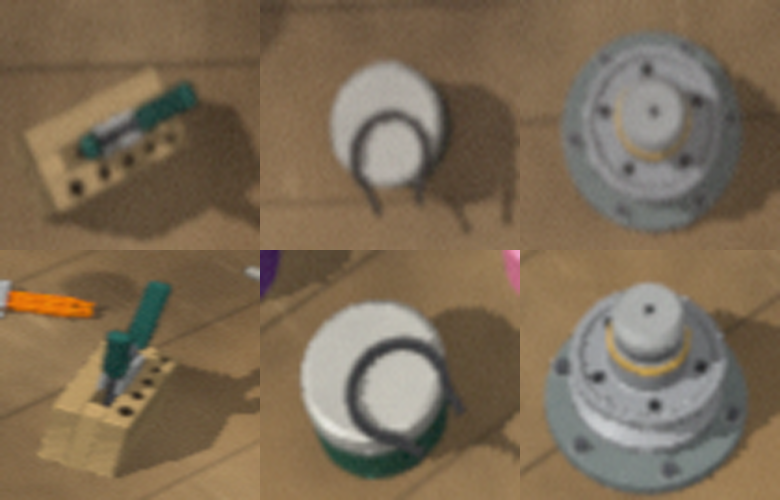

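The crops show the green pliers in the block (lower left handle at tile (115,350)), and the white-lidded tin carrying the black ring. The mouth of the ring faces the robot (−x). The pulley axle is at about (0.5605, −0.035). First I'll go over the tin with the wrist camera, which is on the way.

Request:
move_arm --rows '[1,-0.36,-0.27,0,-0.29,1,-0.36,-0.27,0,-0.29,1,-0.36,-0.27,0,-0.29,1,-0.36,-0.27,0,-0.29,1,-0.36,-0.27,0,-0.29,1,-0.36,-0.27,0,-0.29,1,-0.36,-0.27,0,-0.29,1,-0.36,-0.27,0,-0.29,1,-0.36,-0.27,0,-0.29,1,-0.36,-0.27,0,-0.29]'

```text
time: 0.93
tcp_pos: [0.4271, 0.2619, 0.2117]
orientation: [-180.0, -0.0, 179.8]
contact_force: [-0.4, -0.4, -1.1]
width: 0.0852
```

```bash
cat >> h.py <<'E'
def snap(name,tag):
    from plant import camera
    c=camera(name);np.savez(f"pics/{tag}.npz",**c);cv2.imwrite(f"pics/{tag}.png",c["frame"]);return c
def fworld(c):   # fisheye depth -> world
    h,w=c["depth"].shape;v,u=np.mgrid[:h,:w].astype(float);K=c["mtx"];d=c["depth"]
    a=(u-K[0,2])/K[0,0];b=(v-K[1,2])/K[1,1];r=np.hypot(a,b)+1e-9;t=np.tan(np.minimum(r,1.5))/r
    p=np.stack([a*t*d,b*t*d,d,np.ones_like(d)],-1)
    return (p@c["cam_to_world"].T)[...,:3]
E
python3 - <<'E'
from h import *
from plant import observe
c=snap("wrist","w1");print(c["mtx"],c["cam_to_world"]);s=observe();print(s["time"],s["tcp_pos"],s["orientation"])
E
```

```text
[[371.64829954   0.         316.29444996]
 [  0.         371.64829954 241.02704323]
 [  0.           0.           1.        ]] [[ 3.91749373e-03  9.52781995e-01  3.03629912e-01  3.49056315e-01]
 [ 9.99992240e-01 -3.85890863e-03 -7.92954362e-04  2.61830970e-01]
 [ 4.16167449e-04  3.03630662e-01 -9.52789719e-01  3.73517776e-01]
 [ 0.00000000e+00  0.00000000e+00  0.00000000e+00  1.00000000e+00]]
0.9833 [0.43116087 0.2563973  0.21170302] [-1.79713843e+02  1.67313163e-01  1.79397815e+02]
```

View pics/w1.png

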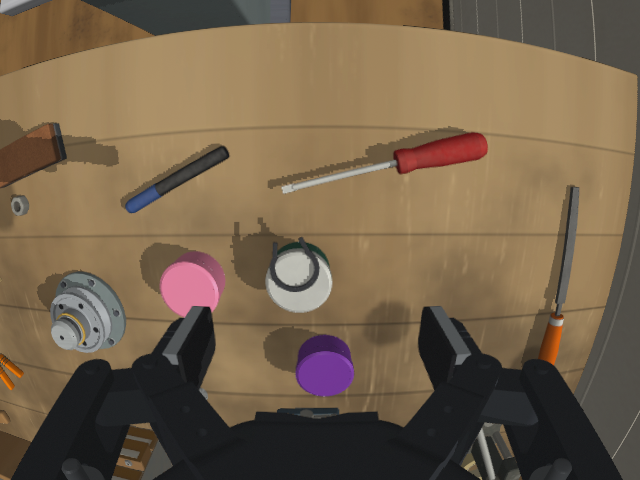

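The wrist view is good. The ring is at about (295,268) with its lugs pointing up to (275,240) and (317,250), which is −x. The pen is at (178,178), the nut at (20,205) and the pulley axle at (65,332). I'll measure the ring by ray–plane intersection.

```bash
cat >> h.py <<'E'
def rayplane(c,uv,z):
    uv=np.asarray(uv,float).reshape(-1,2);K=c["mtx"];a=(uv-K[:2,2])/K[0,0];r=np.hypot(*a.T)+1e-9
    d=np.c_[a*(np.sin(r)/r)[:,None],np.cos(r)]@c["cam_to_world"][:3,:3].T;o=c["cam_to_world"][:3,3]
    return o+d*((z-o[2])/d[:,2])[:,None]
def ringfit(c,box,z,thr=70):
    from scipy.optimize import least_squares
    x0,y0,x1,y1=box;f=c["frame"][y0:y1,x0:x1].max(2);v,u=np.nonzero(f<thr)
    P=rayplane(c,np.c_[u+x0,v+y0],z)[:,:2];return P
E
python3 - <<'E'
from h import *
from scipy.optimize import least_squares
c=load("w1");x0,y0,x1,y1=255,222,340,318
f=c["frame"][y0:y1,x0:x1];W=fworld(c)[y0:y1,x0:x1]
hi=W[...,2]
m=(f.max(2)<75)&(hi>.03)
n,l,st,ce=cv2.connectedComponentsWithStats(m.astype(np.uint8));k=1+st[1:,4].argmax();m=l==k
v,u=np.nonzero(m);P=rayplane(c,np.c_[u+x0,v+y0],.0415)[:,:2];print(len(P),P.min(0),P.max(0), np.percentile(W[m][:,2],[5,50,95]))
q=P[P[:,0]>np.median(P[:,0])-.005]
s=least_squares(lambda p:np.hypot(*(q-p[:2]).T)-p[2],[.48,.24,.022],loss="soft_l1",f_scale=.001);print('circle',s.x,s.cost)
ce=s.x[:2];far=P[np.hypot(*(P-ce).T)>.0255];L=far[far[:,1]>far[:,1].mean()];R=far[far[:,1]<=far[:,1].mean()]
print('lugs',len(L),L.mean(0),len(R),R.mean(0));d=ce-far.mean(0);mid=(L.mean(0)+R.mean(0))/2;d=ce-mid;print('axis deg',np.degrees(np.arctan2(d[1],d[0])))
e=L.mean(0)-R.mean(0);print('lug line deg',np.degrees(np.arctan2(e[1],e[0]))-90,np.hypot(*e))
w=(f.min(2)>130)|m;w&=hi>.034
v,u=np.nonzero(w);Q=rayplane(c,np.c_[u+x0,v+y0],.039)[:,:2];print('lid',cv2.minEnclosingCircle((Q*1000).astype(np.float32)))
cv2.imwrite("pics/c2.png",cv2.resize(np.hstack([f,cv2.cvtColor((m*255).astype(np.uint8),cv2.COLOR_GRAY2BGR)]),None,fx=4,fy=4,interpolation=cv2.INTER_CUBIC))
# pulley
x0,y0,x1,y1=40,260,135,365;W=fworld(c)[y0:y1,x0:x1].reshape(-1,3);m=(W[:,2]>.066)&(W[:,2]<.078);print('axle',cv2.minEnclosingCircle((W[m,:2]*1000).astype(np.float32)),np.median(W[m],0))
E
```

```text
602 [0.45084834 0.21577089] [0.5065439  0.26309762] [0.04044203 0.04204587 0.0432228 ]
circle [0.48217696 0.23987834 0.02160931] 0.00022597464879536562
lugs 42 [0.45520771 0.24818608] 35 [0.46035618 0.22191396]
axis deg 11.19542043161648
lug line deg 11.087564182825915 0.026771828066392514
lid ((491.62286376953125, 241.86795043945312), 40.35270690917969)
axle ((561.0987548828125, -35.116973876953125), 20.139720916748047) [ 0.55925223 -0.03229733  0.07081737]
```

Request:
move_arm --rows '[1,-0.01,-0.4,0,-0.2,1,-0.01,-0.4,0,-0.2,1,-0.01,-0.4,0,-0.2,1,-0.01,-0.4,0,-0.2,1,-0.01,-0.4,0,-0.2,1,-0.01,-0.4,0,-0.2,1,-0.01,-0.4,0,-0.2,1,-0.01,-0.4,0,-0.2,1,-0.01,-0.4,0,-0.2,1,-0.01,-0.4,0,-0.2]'

```text
time: 1.82
tcp_pos: [0.4344, -0.1389, 0.2117]
orientation: [-180.0, -0.0, -168.9]
contact_force: [0.1, 1.0, 1.3]
width: 0.0855
```

Request:
move_arm --rows '[1,-0.064,-0.125,0,-0.218,1,-0.064,-0.125,0,-0.218,1,-0.064,-0.125,0,-0.218,1,-0.064,-0.125,0,-0.218,1,-0.064,-0.125,0,-0.218,1,-0.064,-0.125,0,-0.218]'

```text
time: 2.32
tcp_pos: [0.522, -0.2462, 0.211]
orientation: [179.9, -0.1, -156.3]
contact_force: [0.1, 1.3, -0.6]
width: 0.0858
```

Run:
```python
from h import *
from plant import observe
c=snap("wrist","w2");s=observe();print(s["time"],s["tcp_pos"],s["orientation"])
cv2.imwrite("pics/w2c.png",cv2.resize(c["frame"][130:430,160:480],(800,750))[:600])
W=fworld(c);hsv=cv2.cvtColor(c["frame"],cv2.COLOR_BGR2HSV)
g=(hsv[...,0]>70)&(hsv[...,0]<100)&(hsv[...,1]>90)&(abs(W[...,0]-.52)<.07)&(abs(W[...,1]+.25)<.07)&(W[...,2]>.05)
P=W[g];print(len(P),P.min(0),P.max(0))
for z in np.arange(.08,.15,.01):
    q=P[abs(P[:,2]-z)<.005]
    if len(q)>5:
        r=cv2.minAreaRect((q[:,:2]*1000).astype(np.float32));print(round(z,2),len(q),r)
m=(abs(W[...,2]-.06)<.004)&(np.hypot(W[...,0]-.52,W[...,1]+.25)<.07);r=cv2.minAreaRect((W[m][:,:2]*1000).astype(np.float32));print('block',r)
ys=np.array([-.40035,.91636])
r=np.array([np.cos(np.radians(23.6)),np.sin(np.radians(23.6))]);t=np.array([-r[1],r[0]])
a=P[:,:2]@t;b=P[:,:2]@r
for z in np.arange(.08,.145,.005):
    k=abs(P[:,2]-z)<.0025
    if k.sum()>4:print(round(z,3),'t',a[k].min().round(4),a[k].max().round(4),'r',b[k].min().round(4),b[k].max().round(4),k.sum())
```

```text
2.3667 [ 0.52169286 -0.2455244   0.21127375] [ 1.79901232e+02 -4.88568634e-02 -1.56262710e+02]
1315 [ 0.45078578 -0.28296929  0.08441091] [ 0.54019579 -0.21933634  0.37289686]
0.09 137 ((522.1860961914062, -251.0959014892578), (13.237564086914062, 43.04163360595703), 23.853761672973633)
0.1 220 ((522.4489135742188, -250.72567749023438), (14.975461959838867, 48.09109878540039), 23.5335750579834)
0.11 205 ((522.1500854492188, -251.560302734375), (12.11638355255127, 50.472312927246094), 23.532398223876953)
0.12 208 ((521.700927734375, -251.15513610839844), (12.657371520996094, 56.02366638183594), 23.805091857910156)
0.13 537 ((522.1730346679688, -251.58326721191406), (13.34753131866455, 65.8999252319336), 24.254093170166016)
block ((522.9093627929688, -250.94668579101562), (46.406307220458984, 84.47169494628906), 23.55418586730957)
0.085 t -0.4561 -0.4259 r 0.3717 0.3833 14
0.09 t -0.4607 -0.4182 r 0.3713 0.3845 95
0.095 t -0.4603 -0.417 r 0.371 0.3858 87
0.1 t -0.463 -0.4149 r 0.3709 0.385 121
0.105 t -0.4624 -0.4148 r 0.3719 0.3838 94
0.11 t -0.4648 -0.4143 r 0.3717 0.3833 98
0.115 t -0.4657 -0.4132 r 0.3713 0.3834 110
0.12 t -0.4659 -0.4123 r 0.3712 0.3833 96
0.125 t -0.4687 -0.4106 r 0.3711 0.3839 131
0.13 t -0.4725 -0.4066 r 0.3711 0.3848 196
0.135 t -0.4723 -0.4068 r 0.3723 0.3839 270
```

View pics/w2c.png

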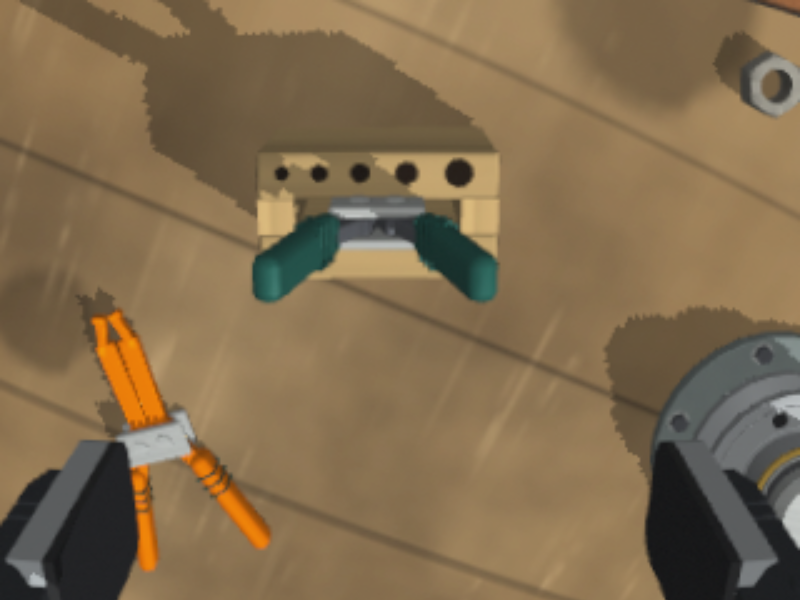

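The crop shows the green handles at (270,270) and (480,270) in the block's pocket, with the orange look-alike lying apart at lower left and the nut at upper right. The pliers are centred at about (0.522, −0.251), with y along 113.6°. The handle tops are at z≈0.137, so the grip point is at about 0.117. I'll descend and close gently.

Request:
move_arm --rows '[1,0.002,-0.005,0.03,0,1,0.002,-0.005,0.06,0,1,0.002,-0.005,0.08,0,1,0.002,-0.005,0.094,0,1,0.002,-0.005,0.094,0,0.82,0.002,-0.005,0.094,0,0.82,0.002,-0.005,0.094,0,0.78,0.002,-0.005,0.094,0,0.78,0.002,-0.005,0.094,0,0.78,0.002,-0.005,0.094,0]' --newtons 30

```text
time: 3.2
tcp_pos: [0.5231, -0.2521, 0.1194]
orientation: [-179.9, 0.1, -156.3]
contact_force: [0.8, 0.6, -0.1]
width: 0.0669
```

Run:
```python
from h import *
from plant import observe
c=snap("wrist","w3");s=observe();print(s["time"],s["tcp_pos"],s["orientation"],s["width"],s["contact_force"])
cv2.imwrite("pics/w3c.png",cv2.resize(c["frame"][180:480,120:520],(800,600)))
```

```text
3.25 [ 0.52289894 -0.25202223  0.11909677] [-1.79916958e+02  5.60160580e-02 -1.56269419e+02] 0.0670318712835182 [-0.17641481  0.61748409  0.20856304]
```

View pics/w3c.png

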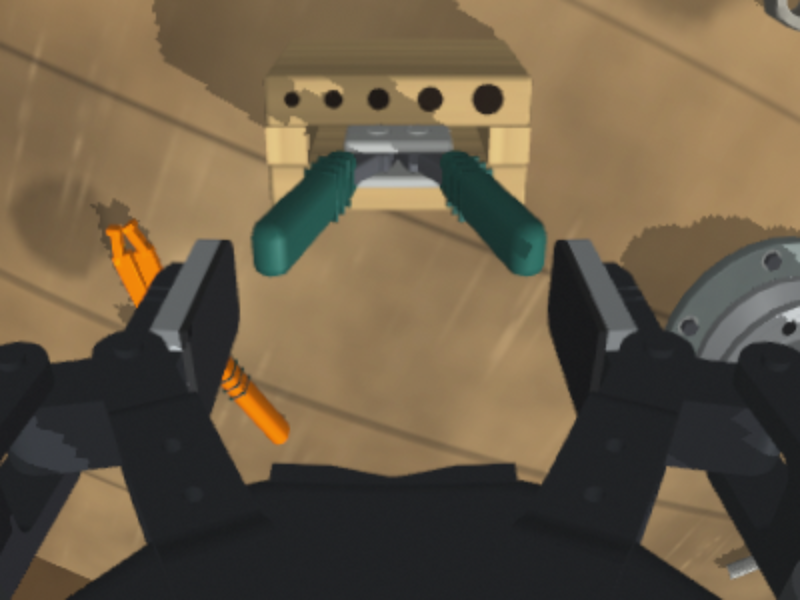

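```bash
cat >> h.py <<'E'
def proj(c,P):
    P=np.atleast_2d(P).astype(float);T=np.linalg.inv(c["cam_to_world"]);p=P@T[:3,:3].T+T[:3,3]
    r=np.hypot(p[:,0],p[:,1]);t=np.arctan2(r,p[:,2]);K=c["mtx"]
    return np.c_[K[0,0]*t*p[:,0]/r+K[0,2],K[0,0]*t*p[:,1]/r+K[1,2]]
E
python3 - <<'E'
from h import *
c=load("w3");t=np.array([.5229,-.252,.119]);y=np.array([-.4023,.9155,0])
print('cam',c["cam_to_world"][:3].round(3))
for dz in(-.02,0,.02): print(dz,[((proj(c,t+s*.0335*y+[0,0,dz])[0]-[120,180])*2).round() for s in(-1,1)])
print('tops',[((proj(c,np.array([.5222,-.2513,.135])+s*.033*y)[0]-[120,180])*2).round() for s in(-1,1)])
W=fworld(c);hsv=cv2.cvtColor(c["frame"],cv2.COLOR_BGR2HSV)
g=(hsv[...,0]>70)&(hsv[...,0]<100)&(hsv[...,1]>90)&(abs(W[...,0]-.52)<.07)&(abs(W[...,1]+.25)<.07)&(W[...,2]>.05)&(W[...,2]<.2)
P=W[g];r=np.array([np.cos(np.radians(23.6)),np.sin(np.radians(23.6))]);tt=np.array([-r[1],r[0]]);a=P[:,:2]@tt;b=P[:,:2]@r
for z in np.arange(.09,.145,.005):
    k=abs(P[:,2]-z)<.0025
    if k.sum()>4:print(round(z,3),'t',a[k].min().round(4),a[k].max().round(4),'r',b[k].min().round(4),b[k].max().round(4),k.sum())
print('tcp t,r',t[:2]@tt,t[:2]@r)
# pad points: nearest pixels
for u,v in((215,242),(600,242),(195,330),(615,330),(270,270),(530,270)):
    print((u,v),W[v//2+180,u//2+120].round(4))
E
```

```text
cam [[-0.402  0.872  0.28   0.451]
 [ 0.916  0.383  0.122 -0.284]
 [-0.001  0.305 -0.952  0.281]]
-0.02 [array([270., 192.]), array([519., 193.])]
0 [array([257., 225.]), array([531., 225.])]
0.02 [array([242., 264.]), array([547., 264.])]
tops [array([251., 254.]), array([545., 254.])]
0.09 t -0.4608 -0.4177 r 0.3708 0.3853 202
0.095 t -0.4626 -0.4146 r 0.3709 0.3853 281
0.1 t -0.4636 -0.4148 r 0.3711 0.3855 243
0.105 t -0.4638 -0.4148 r 0.3711 0.383 223
0.11 t -0.4662 -0.4139 r 0.3711 0.3843 273
0.115 t -0.4678 -0.4106 r 0.3709 0.3842 274
0.12 t -0.4686 -0.4095 r 0.3713 0.3835 280
0.125 t -0.4694 -0.4084 r 0.371 0.3841 313
0.13 t -0.4726 -0.406 r 0.3711 0.3848 518
0.135 t -0.4721 -0.4063 r 0.3718 0.3845 575
tcp t,r -0.4402659169736848 0.3782781150837576
(215, 242) [ 0.527  -0.2896  0.151 ]
(600, 242) [ 0.5481 -0.1428 -0.0008]
(195, 330) [ 0.5287 -0.2864  0.1785]
(615, 330) [ 0.498  -0.2241  0.1833]
(270, 270) [ 0.5379 -0.2762  0.1345]
(530, 270) [ 0.5145 -0.2218  0.1337]
```

Run:
```python
from h import *
c=load("w3");W=fworld(c);t=np.array([.5229,-.252,.119]);R=np.array([[-.9155,-.4023,0],[-.4023,.9155,0],[0,0,-1]])  # rows tool x,y,z
Q=(W-t)@R.T
for v in range(232,400,10):
    print(v,[(u,*(Q[v//2+180-0 if 0 else v//2+180,u//2+120]*1000).round().astype(int)) for u in range(170,262,15)])
```

```text
232 [(170, np.int64(-62), np.int64(-97), np.int64(120)), (185, np.int64(-61), np.int64(-90), np.int64(118)), (200, np.int64(-62), np.int64(-84), np.int64(120)), (215, np.int64(-61), np.int64(-77), np.int64(118)), (230, np.int64(-61), np.int64(-70), np.int64(119)), (245, np.int64(-61), np.int64(-64), np.int64(120)), (260, np.int64(5), np.int64(-30), np.int64(-15))]
242 [(170, np.int64(-67), np.int64(-98), np.int64(120)), (185, np.int64(-67), np.int64(-92), np.int64(120)), (200, np.int64(10), np.int64(-40), np.int64(-30)), (215, np.int64(11), np.int64(-36), np.int64(-32)), (230, np.int64(10), np.int64(-33), np.int64(-29)), (245, np.int64(-66), np.int64(-64), np.int64(119)), (260, np.int64(2), np.int64(-30), np.int64(-14))]
252 [(170, np.int64(-72), np.int64(-98), np.int64(118)), (185, np.int64(-71), np.int64(-92), np.int64(118)), (200, np.int64(11), np.int64(-38), np.int64(-36)), (215, np.int64(11), np.int64(-35), np.int64(-35)), (230, np.int64(8), np.int64(-34), np.int64(-30)), (245, np.int64(-71), np.int64(-65), np.int64(119)), (260, np.int64(0), np.int64(-30), np.int64(-14))]
262 [(
[... 4392 characters left out ...]
33), np.int64(-79)), (185, np.int64(1), np.int64(-35), np.int64(-65)), (200, np.int64(-2), np.int64(-34), np.int64(-61)), (215, np.int64(-8), np.int64(-34), np.int64(-53)), (230, np.int64(-132), np.int64(-75), np.int64(106)), (245, np.int64(-135), np.int64(-69), np.int64(110)), (260, np.int64(-142), np.int64(-64), np.int64(119))]
392 [(170, np.int64(13), np.int64(-32), np.int64(-82)), (185, np.int64(13), np.int64(-30), np.int64(-81)), (200, np.int64(-2), np.int64(-33), np.int64(-63)), (215, np.int64(-10), np.int64(-34), np.int64(-53)), (230, np.int64(-138), np.int64(-75), np.int64(106)), (245, np.int64(-136), np.int64(-68), np.int64(104)), (260, np.int64(-144), np.int64(-63), np.int64(115))]
```

Run:
```python
from h import *
c=snap("scene","s3");W=world(c);t=np.array([.5229,-.252,.119]);R=np.array([[-.9155,-.4023,0],[-.4023,.9155,0],[0,0,-1]])
Q=(W-t)@R.T;f=c["frame"]
ok=(abs(Q[...,0])<.013)&(abs(Q[...,1])<.062)&(W[...,2]>.08)
hsv=cv2.cvtColor(f,cv2.COLOR_BGR2HSV);g=(hsv[...,0]>70)&(hsv[...,0]<100)&(hsv[...,1]>90)
for n,m in(("green",ok&g),("other",ok&~g)):
    v,u=np.nonzero(m);q=Q[m]*1000
    print(n,len(q),'px',u.min(),u.max(),v.min(),v.max())
    for z in range(-80,30,10):
        k=(q[:,2]>=z)&(q[:,2]<z+10)
        if k.sum():print(z,k.sum(),'y',q[k,1].min().round(),q[k,1].max().round(), np.sort(q[k,1])[::max(1,k.sum()//6)].round())
v,u=np.nonzero(ok);a=max(0,u.min()-40);b=max(0,v.min()-40)
cv2.imwrite("pics/s3c.png",cv2.resize(f[b:b+150,a:a+200],(800,600),interpolation=cv2.INTER_CUBIC));print(a,b)
```

```text
green 139 px 424 440 167 200
-20 30 y -29.0 36.0 [-29. -25.  28.  31.  33.  35.]
-10 26 y -27.0 35.0 [-27. -23. -21.  30.  33.  34.  34.]
0 22 y -23.0 32.0 [-23. -21. -20. -18.  29.  30.  31.  32.]
10 26 y -21.0 29.0 [-21. -19. -15. -13.  27.  28.  29.]
20 26 y -15.0 26.0 [-15. -13. -13.  23.  24.  25.  26.]
other 1656 px 421 484 15 200
-80 27 y -61.0 62.0 [-61. -35.  37.  41.  44.  47.  60.]
-70 12 y -43.0 44.0 [-43. -37. -36. -33. -31.  38.]
-60 44 y -38.0 50.0 [-38. -33.  38.  44.  46.  47.  49.]
-50 64 y -39.0 49.0 [-39. -34.  36.  41.  45.  47.  48.]
-40 50 y -39.0 47.0 [-39. -33.  37.  39.  43.  46.  47.]
-30 15 y -35.0 40.0 [-35. -34. -33. -31.  37.  39.  40.  40.]
-20 11 y -34.0 35.0 [-34. -30. -27.  28.  30.  32.  33.  34.  34.  34.  35.]
-10 10 y -30.0 35.0 [-30. -26. -22. -21. -20.  29.  29.  31.  32.  35.]
0 9 y -23.0 30.0 [-23. -21. -20. -19. -17. -15.  26.  29.  30.]
10 12 y -22.0 28.0 [-22. -17.  20.  25.  26.  27.]
20 16 y -21.0 26.0 [-21. -17. -15. -13.  22.  24.  24.  25.]
381 0
```

View pics/s3c.png

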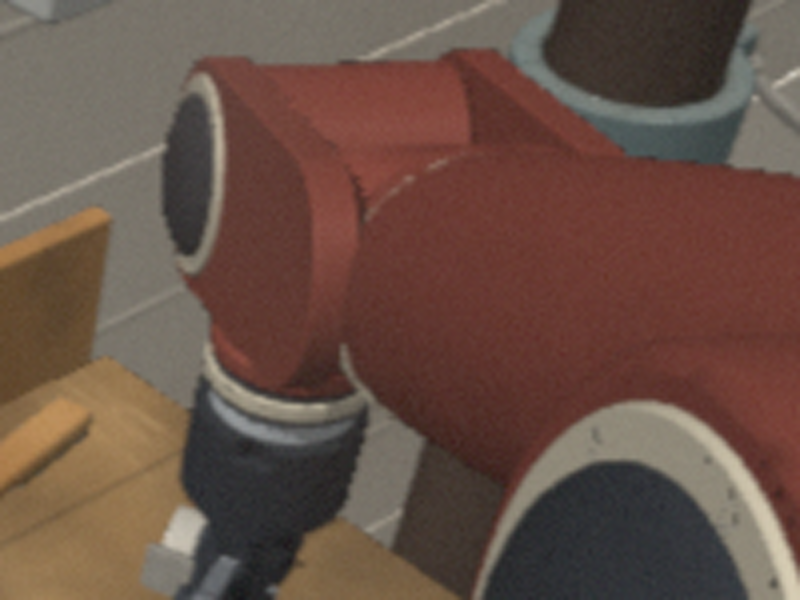

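The wrist and scene depth agree, and both contradict the nominal TCP. The real fingertips stand about 29 mm *above* the reported TCP, so the pads span z≈0.148–0.183. The jaws are still above the handles and nothing has been touched. I'll reopen and go about 47 mm lower, relying on the measured finger position.

Request:
move_arm --rows '[1,0,-0.001,0,0,1,0,-0.001,0,0,1,0,-0.001,0,0,1,0,-0.001,0.02,0,1,0,-0.001,0.035,0,1,0,-0.001,0.047,0,1,0,-0.001,0.047,0,0.84,0,-0.001,0.047,0,0.84,0,-0.001,0.047,0,0.84,0,-0.001,0.047,0]'

```text
time: 4.13
tcp_pos: [0.5235, -0.2531, 0.0723]
orientation: [-179.9, 0.1, -156.3]
contact_force: [0.0, 0.8, -0.4]
width: 0.0715
```

Run:
```python
from h import *
from plant import observe
c=snap("wrist","w4");s=observe();print(s["time"],s["tcp_pos"],s["orientation"],s["width"],s["contact_force"])
t=s["tcp_pos"];R=np.array([[-.9155,-.4023,0],[-.4023,.9155,0],[0,0,-1]]);W=fworld(c);Q=(W-t)@R.T*1000
hsv=cv2.cvtColor(c["frame"],cv2.COLOR_BGR2HSV)
g=(hsv[...,0]>70)&(hsv[...,0]<100)&(hsv[...,1]>90)&(abs(Q[...,0])<30)&(abs(Q[...,1])<50)
print('green',g.sum(),Q[g].min(0),Q[g].max(0),'world z top',W[g][:,2].max())
for lo in range(-70,-20,5):
    k=g&(Q[...,2]>=lo)&(Q[...,2]<lo+5)
    if k.sum()>4:print(lo,Q[k][:,1].min(),Q[k][:,1].max())
d=(hsv[...,2]<90)&~g&(abs(Q[...,0])<12)&(abs(Q[...,1])<48)&(abs(Q[...,1])>28)&(Q[...,2]>-66)&(Q[...,2]<0)
for sgn in(-1,1):
    k=d&(Q[...,1]*sgn>0);print('finger',sgn,k.sum(),np.percentile(Q[k][:,2],[2,50,98]),np.percentile(Q[k][:,1],[2,50,98]))
```

```text
4.1833 [ 0.52350381 -0.25302114  0.07226247] [-1.79905254e+02  6.30358483e-02 -1.56266156e+02] 0.07177000428566795 [-0.41347971  0.40690367 -0.49343034]
green 6037 [ -7.72274371 -35.8062995  -63.61824333] [  7.70034689  35.64115413 -10.07361437] world z top 0.13588071408555052
-65 -32.161206045586596 34.46479994221088
-60 -32.591415422518985 35.641154128142134
-55 -30.89739280666705 35.567750245503774
-50 -35.806299501630285 31.10820974228357
-45 -27.404781934986204 29.88053486061671
-40 -26.029806976015625 28.028124057717175
-35 -23.712956540355993 26.5808251056727
-30 -23.25718683706547 25.77863410886858
-25 -21.792825474837446 24.695302882306866
finger -1 1844 [-65.38032741 -51.64006714 -29.72220234] [-47.55798092 -36.19383713 -35.61486004]
finger 1 1625 [-65.50479273 -51.65832056 -29.5257529 ] [35.20357606 35.8210767  47.63815775]
```

Request:
move_arm --rows '[0.78,0,0,0,0,0.78,0,0,0,0,0.78,0,0,0,0,0.78,0,0,0,0,0.78,0,0,-0.01,0,0.78,0,0,-0.025,0,0.78,0,0,-0.045,0,0.78,0,0,-0.065,0,0.78,0,0,-0.072,0,0.78,0,0,-0.072,0]'

```text
time: 5.02
tcp_pos: [0.5241, -0.2536, 0.1458]
orientation: [-179.8, 0.1, -156.3]
contact_force: [0.5, -0.3, -1.9]
width: 0.0666
```

```bash
cat > pl.py <<'E'
from h import *
from plant import observe
def pliers(tag):
    c=snap("wrist",tag);s=observe();t=s["tcp_pos"];yaw=np.radians(s["orientation"][2])
    R=np.array([[np.cos(yaw),np.sin(yaw),0],[np.sin(yaw),-np.cos(yaw),0],[0,0,-1]])
    W=fworld(c);Q=(W-t)@R.T*1000;hsv=cv2.cvtColor(c["frame"],cv2.COLOR_BGR2HSV)
    g=(hsv[...,0]>70)&(hsv[...,0]<100)&(hsv[...,1]>90)&(abs(Q[...,0])<30)&(abs(Q[...,1])<50)&(Q[...,2]<40)&(Q[...,2]>-90)
    print(s["time"],t.round(4),s["orientation"].round(2),'w',round(s["width"],4),'F',s["contact_force"].round(1))
    print('green n',g.sum(),'top z(tool)',np.percentile(Q[g][:,2],1).round(1),'x',np.percentile(Q[g][:,0],[1,99]).round(1))
    for lo in range(-70,0,10):
        k=g&(Q[...,2]>=lo)&(Q[...,2]<lo+10)
        if k.sum()>10:
            a=Q[k];L=a[a[:,1]<0];Rr=a[a[:,1]>0];print(lo,'y',a[:,1].min().round(1),a[:,1].max().round(1),'x',a[:,0].mean().round(1))
    return c,s,Q,R
E
python3 - <<'E'
from pl import *
c,s,Q,R=pliers("w5")
cv2.imwrite("pics/w5c.png",cv2.resize(c["frame"][120:420,120:520],(800,600)))
E
```

```text
5.0667 [ 0.5232 -0.2529  0.1438] [-1.7990e+02  5.0000e-02 -1.5627e+02] w 0.0666 F [-0.5  0.6 -2.5]
green n 5917 top z(tool) -64.2 x [-6.5  6.6]
-70 y -33.3 32.0 x 0.6
-60 y -34.4 32.6 x 3.1
-50 y -29.2 32.4 x 3.0
-40 y -26.4 24.6 x 2.9
-30 y -24.3 24.2 x 2.5
-20 y -21.6 21.5 x 3.7
```

View pics/w5c.png

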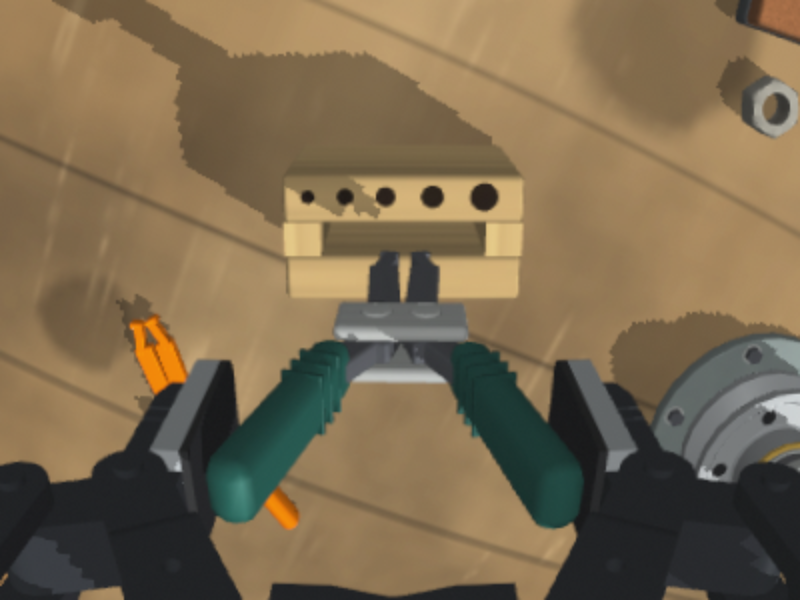

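The pliers are out of the block. Their tips are visible at (385,270) and (425,270) in the crop, clear above the block, with the handles between the pads. I'll carry them at moderate speed towards the ring.

Request:
move_arm --rows '[0.78,-0.003,0.009,-0.005,0.01,0.78,-0.007,0.024,-0.01,0.02,0.78,-0.013,0.042,-0.015,0.03,0.78,-0.02,0.066,-0.02,0.04,0.78,-0.027,0.09,-0.02,0.05,0.78,-0.034,0.116,-0.02,0.06,0.78,-0.042,0.142,-0.02,0.07,0.78,-0.05,0.168,-0.02,0.08,0.78,-0.057,0.194,-0.02,0.09,0.78,-0.065,0.22,-0.02,0.1]'

```text
time: 5.9
tcp_pos: [0.492, -0.0231, 0.1612]
orientation: [179.9, -0.2, -162.0]
contact_force: [0.2, 1.0, -1.8]
width: 0.0666
```

Request:
move_arm --rows '[0.78,-0.005,0.027,0,0.015,0.78,-0.01,0.054,0,0.03,0.78,-0.016,0.081,0,0.045,0.78,-0.021,0.108,0,0.06,0.78,-0.026,0.135,0,0.075,0.78,-0.031,0.162,0,0.09,0.78,-0.036,0.188,0,0.105,0.78,-0.041,0.212,0,0.119,0.78,-0.046,0.236,0,0.119,0.78,-0.05,0.252,0,0.119]'

```text
time: 6.73
tcp_pos: [0.4612, 0.2321, 0.1612]
orientation: [180.0, -0.2, -168.7]
contact_force: [-0.1, -0.5, -2.3]
width: 0.0669
```

Request:
move_arm --rows '[0.78,0,0.006,0,0,0.78,0,0.006,0,0,0.78,0,0.006,0,0]'

```text
time: 6.98
tcp_pos: [0.4615, 0.2355, 0.162]
orientation: [-180.0, -0.1, -168.8]
contact_force: [-0.6, 0.1, -1.4]
width: 0.0668
```

Run:
```python
from pl import *
c,s,Q,R=pliers("w6")
f=c["frame"];t=s["tcp_pos"]
# tips: tool z 40..75
m=(abs(Q[...,0])<25)&(abs(Q[...,1])<20)&(Q[...,2]>0)&(Q[...,2]<80)
for lo in range(0,80,5):
    k=m&(Q[...,2]>=lo)&(Q[...,2]<lo+5)
    if k.sum()>3:
        a=Q[k];print(lo,k.sum(),'y',np.percentile(a[:,1],[1,99]).round(1),'x',np.percentile(a[:,0],[1,50,99]).round(1))
for p in((.4616,.2357,.042),(.4825,.2398,.042)):print(((proj(c,p)[0]-[190,120])*3).round())
cv2.imwrite("pics/w6c.png",cv2.resize(f[120:320,190:450],(780,600),interpolation=cv2.INTER_CUBIC))
```

```text
7.0333 [0.4618 0.2352 0.1623] [-1.7996e+02 -8.0000e-02 -1.6885e+02] w 0.0666 F [ 0.2  0.2 -1.4]
green n 5895 top z(tool) -62.1 x [-6.1  7. ]
-70 y -30.5 32.4 x 0.6
-60 y -33.3 33.4 x 2.8
-50 y -29.3 33.2 x 3.4
-40 y -25.6 26.5 x 3.4
-30 y -23.1 25.3 x 3.0
-20 y -21.5 22.8 x 3.6
0 396 y [-13.   17.3] x [-4.9  6.8  8.3]
5 245 y [-13.3  17.3] x [-4.7  6.7  8.4]
10 85 y [-13.7  17.6] x [4.  6.7 7.3]
20 43 y [-5.8 11.6] x [1.9 2.5 2.9]
25 94 y [-6.6 12. ] x [1.6 2.3 2.7]
30 91 y [-6.3 12.4] x [1.5 2.1 2.5]
35 116 y [-6.4 13.3] x [-1.5  2.   2.7]
40 83 y [-6.  13.4] x [0.9 2.2 2.8]
45 74 y [-6.7 13.7] x [1.2 2.1 2.5]
50 62 y [-6.8 13.9] x [1.2 1.9 2.2]
55 54 y [-4.4 11.8] x [0.3 2.1 2.7]
60 60 y [-4.  12.1] x [-2.   2.   2.5]
65 17 y [-3.9 11.6] x [-3.3  1.5  2.2]
[381. 322.]
[381. 398.]
```

View pics/w6c.png

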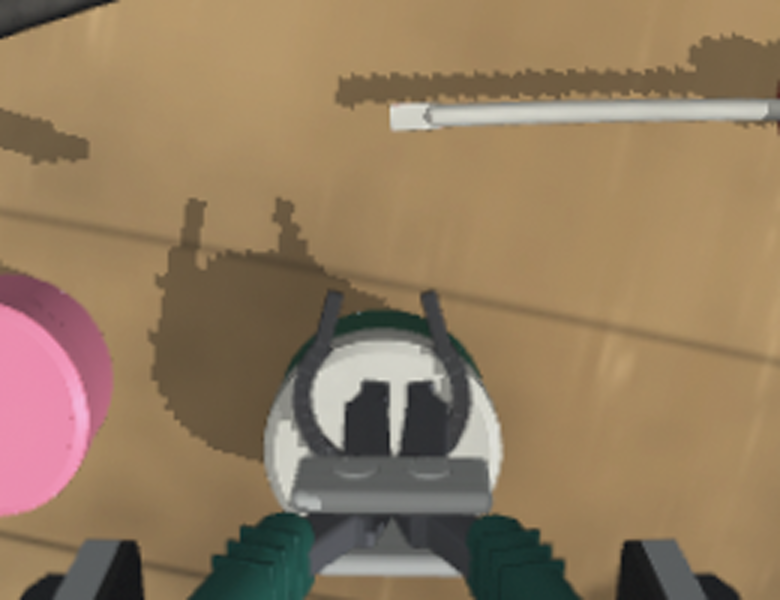

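The crop shows the ring on the lid with its lug ends at (335,295) and (430,295). My predicted lug point (381,322) falls midway between them. The plier tips at (375,390) and (425,390) are hanging about 4 mm to +y because the pliers are tilted slightly in the jaws. A full squeeze in free air should square them up flush with the pads, and will also show how far the tips move.

Request:
move_arm --rows '[0.7,0,0,0,0,0.6,0,0,0,0,0.5,0,0,0,0,0.4,0,0,0,0,0.36,0,0,0,0,0.36,0,0,0,0,0.36,0,0,0,0,0.36,0,0,0,0]'

```text
time: 7.7
tcp_pos: [0.4623, 0.236, 0.163]
orientation: [180.0, 0.0, -168.8]
contact_force: [-0.6, -0.1, -1.0]
width: 0.0311
```

```bash
cat >> pl.py <<'E'
def tips(Q,lo0=0,hi=90):
    m=(abs(Q[...,0])<25)&(abs(Q[...,1])<30)
    for lo in range(lo0,hi,5):
        k=m&(Q[...,2]>=lo)&(Q[...,2]<lo+5)
        if k.sum()>3:
            a=Q[k];print(lo,k.sum(),'y',np.percentile(a[:,1],[1,99]).round(1),'x',np.percentile(a[:,0],[1,50,99]).round(1))
E
python3 - <<'E'
from pl import *
c,s,Q,R=pliers("w7");tips(Q)
E
```

```text
7.75 [0.4622 0.236  0.163 ] [-180.     -0.   -168.81] w 0.0315 F [-1.  -0.3 -1.4]
green n 3770 top z(tool) -53.4 x [-5.2  7.1]
-60 y -15.7 15.1 x 0.8
-50 y -15.8 15.2 x 5.2
-40 y -15.8 15.1 x 5.6
-30 y -15.8 15.0 x 5.5
-20 y -15.9 15.6 x 5.6
-10 y -15.6 15.2 x 6.1
0 95 y [-14.3  10.5] x [-3.1  1.7  6.4]
5 813 y [-15.3  15. ] x [-7.4  4.3  7.6]
10 428 y [-15.7  15.1] x [-4.3  7.   8.5]
15 212 y [-15.4  15.2] x [-4.2  7.2  8.5]
20 110 y [-15.5  15.4] x [-4.3  6.8  7.8]
35 114 y [-16.   15.2] x [1.8 2.8 3.3]
40 104 y [-17.7  17.4] x [-1.3  2.6  3.2]
45 105 y [-19.2  19. ] x [-1.7  2.5  3. ]
50 116 y [-20.3  20.5] x [-2.   2.5  3.4]
55 102 y [-22.7  21.6] x [-2.2  2.8  3.4]
60 69 y [-22.7  22.5] x [-1.7  2.6  3.2]
65 31 y [-21.3  21.7] x [2.2 2.6 3.1]
70 49 y [-24.  23.] x [-0.5  2.4  3.3]
75 33 y [-24.   23.1] x [-1.2  2.4  3.3]
```

Request:
move_arm --rows '[0.5,0,0,0,0,0.6,0,0,0,0,0.7,0,0,0,0,0.76,0,0,0,0,0.775,0,0,0,0,0.775,0,0,0,0,0.775,0,0,0,0]'

```text
time: 8.33
tcp_pos: [0.4622, 0.2359, 0.163]
orientation: [-180.0, -0.0, -168.8]
contact_force: [0.1, 0.0, -0.7]
width: 0.0664
```

Run:
```python
from pl import *
c,s,Q,R=pliers("w8");tips(Q)
```

```text
8.3833 [0.4622 0.236  0.163 ] [-180.     -0.   -168.82] w 0.0662 F [-0.3 -1.1 -0.5]
green n 5800 top z(tool) -60.6 x [-6.  7.]
-70 y -30.4 30.2 x 0.0
-60 y -33.5 32.7 x 2.2
-50 y -30.0 29.4 x 3.4
-40 y -26.8 26.1 x 3.4
-30 y -24.4 24.0 x 3.1
-20 y -22.9 22.5 x 3.5
-10 y -17.7 18.1 x 5.5
0 421 y [-15.3  15. ] x [-4.5  6.9  8.4]
5 302 y [-15.4  15.3] x [-4.1  7.2  8.8]
10 95 y [-15.1  15.4] x [-4.2  7.2  8. ]
20 24 y [-9.   8.1] x [2.6 2.8 3.1]
25 95 y [-9.8  8.8] x [1.8 2.6 3.1]
30 95 y [-10.1   9.1] x [1.6 2.4 2.9]
35 112 y [-10.1   9.3] x [1.7 2.7 3.4]
40 77 y [-10.4   9.6] x [1.9 2.6 3. ]
45 81 y [-10.7   9.7] x [1.6 2.5 2.9]
50 93 y [-10.8  10. ] x [1.7 2.5 3.4]
55 40 y [-8.9  8.7] x [1.6 2.8 3.1]
60 41 y [-7.2  7.5] x [-0.1  2.6  3.2]
65 30 y [-7.6  8. ] x [-0.5  2.3  2.9]
```

The squeeze worked: the pliers are now upright and centred within 0.4 mm. Over a full squeeze the feet sink a net 4.5 mm in the tool frame. I'll re-measure the ring from here before descending.

```bash
cat >> pl.py <<'E'
def ring(c,z,guess,thr=85,zl=.004):
    from scipy.optimize import least_squares
    W=fworld(c);m=(c["frame"].max(2)<thr)&(abs(W[...,2]-z)<zl)&(np.hypot(W[...,0]-guess[0],W[...,1]-guess[1])<.04)
    v,u=np.nonzero(m);P=rayplane(c,np.c_[u,v],z)[:,:2]
    return P,W[m]
E
python3 - <<'E'
from pl import *
from scipy.optimize import least_squares
for tag in("w6","w7","w8"):
    c=load(tag);P,W=ring(c,.0415,(.4825,.2398))
    ex=np.array([np.cos(np.radians(11.2)),np.sin(np.radians(11.2))])
    q=P[(P-[.4825,.2398])@ex>-.006]
    s=least_squares(lambda p:np.hypot(*(q-p[:2]).T)-p[2],[.4825,.24,.0215],loss="soft_l1",f_scale=.001);ce=s.x[:2]
    d=P-ce;a=d@ex;b=d@np.array([-ex[1],ex[0]])
    k=(a<-.021)&(a>-.032)
    L=P[k&(b>0)];Rr=P[k&(b<0)]
    print(tag,len(P),len(q),s.x.round(4),np.sqrt(s.fun.var()).round(5),'lugs',len(L),len(Rr))
    l,r=L.mean(0),Rr.mean(0);e=l-r;mid=(l+r)/2;dd=ce-mid
    print(' line deg',np.degrees(np.arctan2(e[1],e[0]))-90,'axis',np.degrees(np.arctan2(dd[1],dd[0])),'lug b ranges',(b[k&(b>0)].min(),b[k&(b<0)].max()),'a min',a[b>0].min(),a[b<0].min(), 'z',np.median(W[:,2]))
    print(' lugs pt',ce-.021*ex)
c=load("w8");W=fworld(c);t=np.array([.4622,.2360]);
m=(np.hypot(W[...,0]-t[0],W[...,1]-t[1])<.014)&(W[...,2]>.075)&(W[...,2]<.11);z=W[m][:,2];print('lowest tip z',np.sort(z)[:12].round(4), 'tcp z .163')
E
```

```text
w6 619 269 [0.4828 0.2399 0.0215] 0.00132 lugs 58 65
 line deg 10.901752239163656 axis 11.235863092701903 lug b ranges (np.float64(0.010302947842191029), np.float64(-0.01006161303042759)) a min -0.02982830878781308 -0.029829079297625013 z 0.042012618799371404
 lugs pt [0.46222488 0.23578001]
w7 340 12 [0.4673 0.2368 0.0222] 0.0006 lugs 0 0<stdin>:12: RuntimeWarning: Mean of empty slice.
  ret = um.true_divide(
Traceback (most recent call last):
ValueError: zero-size array to reduction operation minimum which has no identity
```

Run:
```python
from pl import *
for tag in("w7","w8"):
    c=load(tag);W=fworld(c);t=np.array([.4622,.2360])
    m=(np.hypot(W[...,0]-t[0],W[...,1]-t[1])<.026)&(W[...,2]>.075)&(W[...,2]<.115);z=W[m][:,2];print(tag,'lowest tip z',np.sort(z)[:40:3].round(4))
    yw=np.radians(-168.82);ty=np.array([np.sin(yw),-np.cos(yw)])
    for lo in np.arange(.083,.108,.0015):
        k=m&(W[...,2]>=lo)&(W[...,2]<lo+.0015)
        if k.sum()>2:y=(W[k][:,:2]-t)@ty*1000;print(round(lo,4),k.sum(),y.min().round(1),y.max().round(1))
```

```text
w7 lowest tip z [0.0858 0.0868 0.0869 0.0871 0.0872 0.0873 0.0875 0.0876 0.0878 0.0879
 0.088  0.088  0.0882 0.0883]
0.086 17 -22.7 23.1
0.0875 33 -24.1 23.0
0.089 17 -23.9 22.9
0.0905 8 -21.0 20.7
0.092 10 -21.6 21.2
0.0935 8 -20.8 21.8
0.095 7 -21.4 21.0
0.0965 12 -21.2 21.4
0.098 15 -21.8 21.3
0.0995 14 -22.3 22.5
0.101 30 -22.8 22.5
0.1025 31 -22.8 22.4
0.104 31 -21.9 21.6
0.1055 25 -21.2 21.3
0.107 36 -21.1 20.7
w8 lowest tip z [0.0956 0.096  0.0962 0.0964 0.0965 0.0967 0.0968 0.0972 0.0974 0.0978
 0.0981 0.0985 0.0987 0.0993]
0.095 11 -7.6 7.9
0.0965 19 -7.0 6.6
0.098 12 -5.6 6.6
0.0995 9 -6.2 5.3
0.101 15 -7.5 7.1
0.1025 18 -7.4 7.7
0.104 13 -8.0 8.3
0.1055 4 -6.1 8.8
0.107 14 -9.2 8.2
```

Run:
```python
from pl import *
from scipy.optimize import least_squares
c=load("w1");W=fworld(c);f=c["frame"]
m=(f.min(2)>110)&(W[...,2]>.034)&(np.hypot(W[...,0]-.49,W[...,1]-.24)<.06)
ct=max(cv2.findContours(cv2.morphologyEx(m.astype(np.uint8),cv2.MORPH_CLOSE,np.ones((5,5))),cv2.RETR_EXTERNAL,cv2.CHAIN_APPROX_NONE)[0],key=len)
h=cv2.convexHull(ct)[:,0];P=rayplane(c,h,.039)[:,:2]
s=least_squares(lambda p:np.hypot(*(P-p[:2]).T)-p[2],[.495,.24,.033],loss="soft_l1",f_scale=.0007);print(s.x,np.abs(s.fun).max())
s2=least_squares(lambda p:np.hypot(*(P-p[:2]).T)-.033,[.495,.24],loss="soft_l1",f_scale=.0007);print(s2.x)
for p in((.4622,.2358),(.4828,.2399)):print(np.hypot(*(s2.x-np.array(p))))
```

```text
[0.49868891 0.24383016 0.0327936 ] 0.0006721490275568495
[0.49864923 0.24381605]
0.03732028008685624
0.0163258532819104
```

The lid's rim clears the tips by about 1.3 mm. I'll descend between the lugs.

Request:
move_arm --rows '[0.775,0.001,0,0.015,0,0.775,0.001,0,0.03,0,0.775,0.001,0,0.042,0,0.775,0.001,0,0.051,0,0.775,0.001,0,0.057,0,0.775,0.001,0,0.06,0,0.775,0.001,0,0.06,0,0.775,0.001,0,0.06,0]'

```text
time: 9.05
tcp_pos: [0.4616, 0.2359, 0.1034]
orientation: [180.0, 0.0, -168.8]
contact_force: [-0.3, -0.6, -1.6]
width: 0.0661
```

Run:
```python
from pl import *
c,s,Q,R=pliers("w9");tips(Q,20)
W=fworld(c);f=c["frame"]
m=(f.max(2)<75)&(W[...,2]>.03)&(W[...,2]<.046)&(np.hypot(W[...,0]-.47,W[...,1]-.238)<.04)
print(m.sum(),np.median(W[m][:,2]))
for lo in range(30,75,3):
    k=(abs(Q[...,0])<12)&(abs(Q[...,1])<12)&(Q[...,2]>=lo)&(Q[...,2]<lo+3)
    if k.sum()>2:print(lo,k.sum(),Q[k].min(0).round(1),Q[k].max(0).round(1))
u=proj(c,(.462,.2357,.04))[0].astype(int);print(u)
cv2.imwrite("pics/w9c.png",cv2.resize(f[u[1]-75:u[1]+75,u[0]-100:u[0]+100],(800,600),interpolation=cv2.INTER_CUBIC))
```

```text
9.1 [0.4618 0.236  0.1038] [ 1.7999e+02  8.0000e-02 -1.6882e+02] w 0.0658 F [ 0.4  0.6 -2. ]
green n 5767 top z(tool) -60.2 x [-5.8  7.1]
-70 y -30.0 29.2 x 0.1
-60 y -33.5 32.7 x 2.2
-50 y -30.1 29.5 x 3.7
-40 y -26.6 26.0 x 3.6
-30 y -24.6 23.7 x 3.2
-20 y -23.0 22.5 x 3.5
-10 y -19.0 18.6 x 5.5
20 14 y [-8.4  8.6] x [2.4 2.5 2.8]
25 100 y [-9.9  8.8] x [1.7 2.2 2.8]
30 93 y [-10.   9.] x [1.3 2.1 2.7]
35 113 y [-10.2   9.3] x [1.1 2.  2.8]
40 86 y [-10.4   9.5] x [1.1 2.3 2.9]
45 76 y [-10.7   9.7] x [1.3 2.1 2.5]
50 69 y [-10.9   9.9] x [1.  1.9 2.3]
55 56 y [-12.7   8.8] x [-1.3  2.1  2.6]
60 790 y [-25.9  25.5] x [-24.7  -6.8   8.5]
65 270 y [-29.1  29.2] x [-24.7 -13.5   2.3]
70 61 y [-29.5  29.6] x [-24.2 -14.7  -5.4]
75 30 y [-29.5  27.8] x [-23.8 -16.2  -5.8]
80 40 y [-25.6  23.4] x [-19.3  -7.4  -6.1]
85 78 y [-28.4  27.2] x [-23.7 -10.   -6.2]
727 0.042059787093261664
30 54 [  1.6 -10.   30. ] [ 2.7  9.  32.9]
33 61 [  1.1 -10.2  33. ] [ 2.7  9.2 35.9]
36 66 [  1.2 -10.3  36.1] [ 2.9  9.3 39. ]
39 61 [  0.8 -10.4  39. ] [ 3.   9.3 42. ]
42 50 [  1.7 -10.5  42. ] [ 2.9  9.6 44.8]
45 43 [  1.2 -10.7  45. ] [ 2.6  9.7 47.9]
48 47 [  1.3 -10.8  48. ] [ 2.4  9.8 51. ]
51 46 [  0.9 -10.9  51. ] [ 2.3  9.9 54. ]
54 38 [ 1.3 -9.7 54. ] [ 2.7  8.8 56.8]
57 26 [ 0.6 -8.  57.1] [ 2.6  8.2 59.7]
60 79 [ -0.3 -11.9  60. ] [ 8.8 11.6 62.9]
63 75 [-11.9  -7.6  63. ] [ 8.4 12.  66. ]
66 42 [-11.6  -7.6  66. ] [ 2.4 12.  68.8]
69 9 [-8.  -1.2 69.1] [-5.5 11.5 71.4]
72 10 [-7.6 -2.5 72.1] [-5.4 11.7 74.7]
[316 250]
```

View pics/w9c.png

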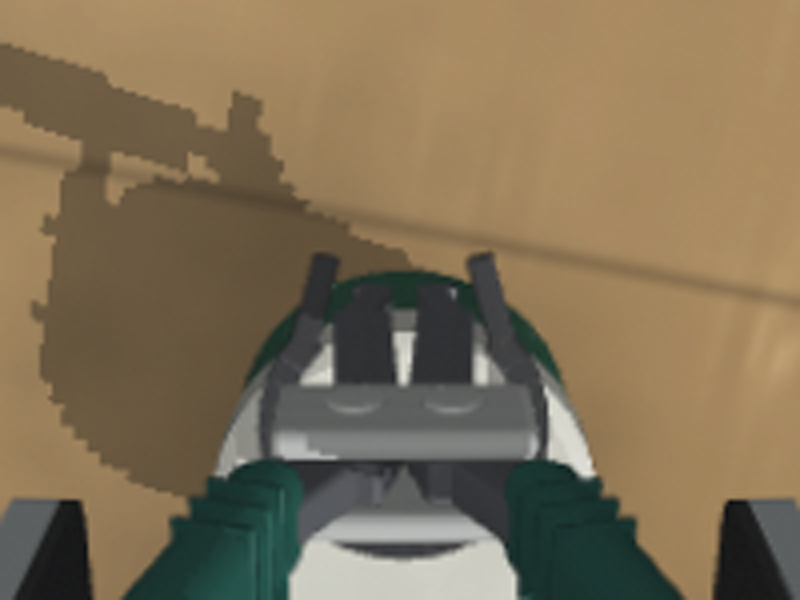

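The tips at (370,290) and (440,290) sit centred between the lugs at (325,260) and (480,260), with the feet just below them. I'll do a small spread first, raising the arm slightly to offset the pads' forward swing.

Request:
move_arm --rows '[0.74,0,0,0,0,0.71,0,0,0,0,0.69,0,0,0,0,0.67,0,0,-0.0005,0,0.65,0,0,-0.001,0,0.63,0,0,-0.0015,0,0.61,0,0,-0.002,0,0.6,0,0,-0.0023,0,0.6,0,0,-0.0023,0]'

```text
time: 9.85
tcp_pos: [0.4613, 0.2358, 0.1054]
orientation: [180.0, 0.0, -168.8]
contact_force: [-0.6, -0.3, -1.2]
width: 0.0514
```

Run:
```python
from pl import *
c,s,Q,R=pliers("w10")
W=fworld(c);f=c["frame"];yw=np.radians(s["orientation"][2])
m=(f.max(2)<80)&(W[...,2]>.03)&(W[...,2]<.05)&(abs(Q[...,0]+8)<30)&(abs(Q[...,1])<30)
for x in range(-22,14,3):
    k=m&(Q[...,0]>=x)&(Q[...,0]<x+3)
    if k.sum()>3:
        a=Q[k];l=a[a[:,1]<0];r=a[a[:,1]>0];f2=lambda q:(q[:,1].min().round(1),q[:,1].max().round(1),'z',(W[k][:0]),np.median(s["tcp_pos"][2]*1000-q[:,2]).round(1)) if len(q)>2 else None
        print(x,k.sum(),f2(l),f2(r))
```

```text
9.9 [0.4613 0.2358 0.1054] [ 1.8000e+02  1.0000e-02 -1.6882e+02] w 0.0513 F [-1.   0.2 -1.1]
green n 4756 top z(tool) -56.7 x [-5.7  7. ]
-60 y -25.9 25.3 x 1.6
-50 y -25.9 25.3 x 4.2
-40 y -22.8 25.3 x 4.3
-30 y -25.7 25.2 x 3.9
-20 y -20.7 19.8 x 4.1
-10 y -18.6 17.2 x 4.6
-22 38 (np.float64(-24.4), np.float64(-21.6), 'z', array([], shape=(0, 3), dtype=float64), np.float64(42.3)) (np.float64(22.0), np.float64(24.7), 'z', array([], shape=(0, 3), dtype=float64), np.float64(42.2))
-19 46 (np.float64(-24.2), np.float64(-20.9), 'z', array([], shape=(0, 3), dtype=float64), np.float64(42.4)) (np.float64(21.3), np.float64(24.5), 'z', array([], shape=(0, 3), dtype=float64), np.float64(42.3))
-16 42 (np.float64(-24.1), np.float64(-20.7), 'z', array([], shape=(0, 3), dtype=float64), np.float64(42.1)) (np.float64(21.2), np.float64(23.8), 'z', array([], shape=(0, 3), dtype=float64), np.float64(42.0))
-13 51 (np.float64(-23.2), np.float64(-17.5), 'z', array([], shape=(0, 3), dtype=float64), np.float64(42.1)) (np.float64(18.4), np.float64(23.9), 'z', array([], shape=(0, 3), dtype=float64), np.flo
[... 760 characters left out ...]
np.float64(18.3), 'z', array([], shape=(0, 3), dtype=float64), np.float64(41.0))
2 205 (np.float64(-18.4), np.float64(-7.3), 'z', array([], shape=(0, 3), dtype=float64), np.float64(42.0)) (np.float64(7.6), np.float64(17.5), 'z', array([], shape=(0, 3), dtype=float64), np.float64(41.9))
5 65 (np.float64(-17.8), np.float64(-13.1), 'z', array([], shape=(0, 3), dtype=float64), np.float64(41.3)) (np.float64(13.5), np.float64(16.8), 'z', array([], shape=(0, 3), dtype=float64), np.float64(41.2))
8 16 (np.float64(-17.1), np.float64(-13.8), 'z', array([], shape=(0, 3), dtype=float64), np.float64(41.4)) (np.float64(13.5), np.float64(16.7), 'z', array([], shape=(0, 3), dtype=float64), np.float64(41.4))
```

The ring is spread about 0.09 a side and level. Now I'll lift it off.

Request:
move_arm --rows '[0.6,0,0,-0.002,0,0.6,0,0,-0.004,0,0.59,0,0,-0.008,0,0.58,0,0,-0.014,0,0.57,0,0,-0.022,0,0.57,0,0,-0.03,0,0.57,0,0,-0.035,0,0.57,0,0,-0.035,0]'

```text
time: 10.57
tcp_pos: [0.4625, 0.2362, 0.1426]
orientation: [180.0, 0.2, -168.8]
contact_force: [0.3, -0.7, -1.5]
width: 0.0487
```

```bash
cat >> pl.py <<'E'
def ringplane(c,s,Q,zlo,zhi,thr=80,verb=True):
    """ring points in tool frame (mm): plane fit + circle fit on the back arc"""
    from scipy.optimize import least_squares
    f=c["frame"];m=(f.max(2)<thr)&(Q[...,2]>zlo)&(Q[...,2]<zhi)&(Q[...,0]<14)&(Q[...,0]>-60)&(abs(Q[...,1])<42)&((Q[...,0]<-6)|(abs(Q[...,1])>24.5))
    P=Q[m];
    A=np.c_[P[:,:2],np.ones(len(P))];k=np.ones(len(P),bool)
    for _ in range(4):
        co=np.linalg.lstsq(A[k],P[k,2],rcond=None)[0];k=abs(A@co-P[:,2])<1.2
    print('n',len(P),k.sum(),'plane dz/dx,dz/dy',co.round(3),'top z at eye(world)',(s["tcp_pos"][2]*1000-(co@[-21.4,0,1])).round(2))
    p=P[k]
    r=least_squares(lambda a:np.hypot(p[:,0]-a[0],p[:,1]-a[1])-a[2],[-21,0,23],loss="soft_l1",f_scale=.7);print('circle',r.x.round(2),'rms',np.sqrt((r.fun**2).mean()).round(2))
    return p,co
E
python3 - <<'E'
from pl import *
c,s,Q,R=pliers("w11")
p,co=ringplane(c,s,Q,50,78)
for x in range(-50,14,4):
    a=p[(p[:,0]>=x)&(p[:,0]<x+4)]
    if len(a)>3:print(x,len(a),a[:,1].min().round(1),a[:,1].max().round(1),a[:,2].min().round(1),np.median(a[:,2]).round(1),a[:,2].max().round(1))
E
```

```text
10.6167 [0.462  0.236  0.1416] [ 1.7998e+02  1.3000e-01 -1.6882e+02] w 0.0489 F [-1.3 -0.8 -2. ]
green n 4576 top z(tool) -57.0 x [-6.1  6.5]
-60 y -24.5 24.1 x 1.4
-50 y -24.8 22.5 x 4.0
-40 y -24.6 24.0 x 4.0
-30 y -24.5 19.4 x 3.6
-20 y -19.3 19.2 x 3.6
-10 y -18.6 16.8 x 4.0
n 163 151 plane dz/dx,dz/dy [-6.4000e-01 -3.0000e-03  6.6779e+01] top z at eye(world) 61.17
circle [-18.39   0.34  23.  ] rms 1.25
-18 46 -24.0 24.8 75.3 76.9 77.8
-14 48 -23.6 24.4 73.1 74.5 76.6
-10 56 -23.4 23.4 70.5 71.8 73.3
```

Run:
```python
from pl import *
c=load("w11");s=dict(tcp_pos=np.array([.462,.236,.1416]));yaw=np.radians(-168.82)
R=np.array([[np.cos(yaw),np.sin(yaw),0],[np.sin(yaw),-np.cos(yaw),0],[0,0,-1]]);Q=(fworld(c)-s["tcp_pos"])@R.T*1000
f=c["frame"];m=(f.max(2)<80)&(Q[...,2]>50)&(Q[...,2]<101)&(Q[...,0]<14)&(Q[...,0]>-60)&(abs(Q[...,1])<35);P=Q[m]
for x in range(-50,14,3):
    a=P[(P[:,0]>=x)&(P[:,0]<x+3)]
    if len(a)>3:print(x,len(a),a[:,1].min().round(1),a[:,1].max().round(1),np.percentile(a[:,2],[2,50,98]).round(1))
u=proj(c,(.47,.2375,.06))[0].astype(int)
cv2.imwrite("pics/w11c.png",cv2.resize(f[u[1]-75:u[1]+75,u[0]-100:u[0]+100],(800,600),interpolation=cv2.INTER_CUBIC))
```

```text
-23 21 -23.7 24.5 [79.7 81.  81.9]
-20 27 -24.3 24.8 [77.3 78.8 80.4]
-17 45 -24.0 24.7 [75.3 76.8 77.9]
-14 34 -24.6 24.4 [73.8 75.  76.8]
-11 52 -23.6 24.3 [71.  72.8 75. ]
-8 46 -22.7 23.4 [69.2 70.9 73.9]
-5 33 -21.1 21.9 [57.1 69.  72.5]
-2 72 -19.4 20.1 [51.  66.1 71.6]
1 261 -18.5 19.1 [50.5 58.7 71.5]
4 56 -18.4 18.2 [61.6 62.7 64.5]
7 41 -17.7 17.4 [61.6 62.9 64.7]
```

View pics/w11c.png

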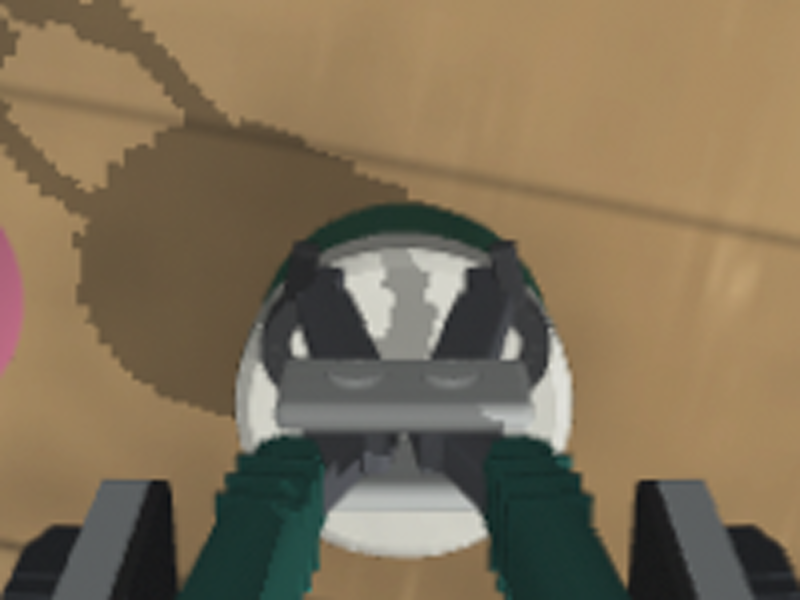

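The ring drooped about 33° about the lug line when lifted: its lugs at (305,250) and (505,250) are still on the tips, with its back hanging low. At this small spread the grip was too weak. I'll lower it slowly so that the lid presses it level again, then spread it further before lifting.

Request:
move_arm --rows '[0.57,0,0,0.006,0,0.57,0,0,0.012,0,0.57,0,0,0.018,0,0.57,0,0,0.023,0,0.57,0,0,0.027,0,0.57,0,0,0.03,0,0.57,0,0,0.032,0,0.57,0,0,0.034,0,0.57,0,0,0.0355,0,0.57,0,0,0.0355,0]'

```text
time: 11.45
tcp_pos: [0.4612, 0.2357, 0.1046]
orientation: [-180.0, -0.0, -168.8]
contact_force: [0.2, 0.2, -0.9]
width: 0.0486
```

```bash
cat >> pl.py <<'E'
def prof(c,s,Q,zlo=50,zhi=90,thr=80):
    f=c["frame"];m=(f.max(2)<thr)&(Q[...,2]>zlo)&(Q[...,2]<zhi)&(Q[...,0]<14)&(Q[...,0]>-60)&(abs(Q[...,1])<40);P=Q[m];z0=s["tcp_pos"][2]*1000
    for x in range(-50,14,4):
        a=P[(P[:,0]>=x)&(P[:,0]<x+4)]
        if len(a)>3:
            l=a[a[:,1]<0];r=a[a[:,1]>0];g=lambda q:(q[:,1].min().round(1),q[:,1].max().round(1),(z0-np.median(q[:,2])).round(1)) if len(q) else None
            print(x,len(a),*[tuple(map(float,t)) if t else None for t in(g(l),g(r))])
E
python3 - <<'E'
from pl import *
c,s,Q,R=pliers("w12");prof(c,s,Q,55,66.5)
E
```

```text
11.5 [0.4613 0.2358 0.1049] [-1.8000e+02  1.0000e-02 -1.6882e+02] w 0.0487 F [-0.   0.2 -1.5]
green n 4630 top z(tool) -55.8 x [-5.3  7.4]
-60 y -24.7 24.0 x 1.6
-50 y -24.7 22.9 x 4.6
-40 y -24.7 24.2 x 4.7
-30 y -24.7 24.3 x 4.6
-20 y -20.3 19.3 x 4.7
-10 y -18.5 18.3 x 5.4
-38 28 (-5.1, -1.1, 49.3) (0.8, 12.7, 49.4)
-34 6 None (5.4, 12.0, 49.2)
-22 4 (-22.7, -22.0, 45.5) (21.8, 22.5, 44.4)
-14 4 (-24.7, -24.7, 41.3) (24.3, 24.3, 41.4)
-10 4 None (17.9, 18.5, 38.8)
-2 7 (-18.0, -16.6, 47.4) (16.6, 16.6, 45.4)
2 130 (-16.9, -7.9, 46.1) (7.6, 16.6, 45.6)
```

Run:
```python
from pl import *
c,s,Q,R=pliers("w13");prof(c,s,Q,55,78)
```

```text
11.55 [0.4614 0.2358 0.105 ] [-1.8000e+02  2.0000e-02 -1.6882e+02] w 0.0485 F [ 0.5 -0.9 -2.9]
green n 4635 top z(tool) -55.9 x [-5.5  7.5]
-60 y -24.7 24.0 x 1.7
-50 y -24.7 22.6 x 4.7
-40 y -24.7 24.0 x 4.8
-30 y -24.5 24.2 x 4.5
-20 y -20.3 19.4 x 4.9
-10 y -18.6 18.1 x 5.4
-38 54 (-7.7, -1.1, 49.3) (0.8, 11.4, 49.0)
-34 6 (-0.5, -0.5, 47.5) (0.2, 12.6, 49.2)
-22 7 (-27.6, -18.9, 43.9) (21.9, 22.5, 44.3)
-14 5 (-24.7, -16.6, 41.8) (24.4, 24.4, 41.4)
-10 5 (-6.6, -6.6, 29.7) (6.3, 19.8, 38.3)
-2 28 (-19.4, -10.4, 37.5) (10.1, 18.5, 36.4)
2 235 (-19.5, -7.9, 38.1) (8.3, 18.5, 41.7)
6 56 (-18.8, -13.5, 34.9) (13.9, 17.9, 35.0)
10 41 (-17.5, -13.4, 33.8) (13.2, 16.6, 33.5)
```

The lugs are now sitting low at 36 mm with the ring nose-down, because the feet were lower than I estimated (tops about 71 mm below TCP at this width). Raising by about 5 mm puts the foot tops at the lid's level, and the ring should settle level on feet and lid.

Request:
move_arm --rows '[0.57,0,0,-0.001,0,0.57,0,0,-0.002,0,0.57,0,0,-0.003,0,0.57,0,0,-0.004,0,0.57,0,0,-0.005,0,0.57,0,0,-0.005,0,0.57,0,0,-0.005,0]'

```text
time: 12.13
tcp_pos: [0.4613, 0.2358, 0.1099]
orientation: [180.0, 0.0, -168.8]
contact_force: [-0.7, 0.0, -0.8]
width: 0.049
```

Run:
```python
from pl import *
c,s,Q,R=pliers("w14");prof(c,s,Q,60,78)
```

```text
12.1833 [0.4613 0.2358 0.1099] [ 1.8000e+02  1.0000e-02 -1.6882e+02] w 0.0489 F [ 0.1 -0.9 -2.5]
green n 4639 top z(tool) -56.3 x [-5.6  7.4]
-60 y -24.5 24.1 x 1.6
-50 y -24.6 22.4 x 4.5
-40 y -24.6 24.0 x 4.7
-30 y -24.6 24.2 x 4.4
-20 y -20.3 19.8 x 4.7
-10 y -18.1 18.2 x 5.2
-42 12 (-3.9, -0.4, 43.5) (0.2, 3.7, 43.0)
-26 24 (-29.7, -18.7, 42.5) (21.2, 23.1, 42.6)
-22 37 (-24.0, -21.9, 42.4) (22.3, 24.6, 42.3)
-18 58 (-25.1, -21.1, 42.0) (21.6, 24.3, 42.2)
-14 79 (-25.1, -19.6, 42.2) (19.9, 24.3, 42.0)
-10 85 (-24.3, -6.5, 41.8) (7.1, 23.4, 41.8)
-6 81 (-22.2, -17.6, 41.9) (17.3, 22.7, 41.7)
-2 43 (-20.2, -10.3, 41.2) (10.1, 19.9, 41.4)
2 179 (-19.3, -8.6, 41.4) (9.7, 18.6, 41.6)
6 85 (-18.0, -13.4, 41.1) (13.8, 17.8, 41.2)
10 71 (-17.4, -13.3, 40.9) (13.2, 17.1, 40.6)
```

The ring is level again (41–43 mm all over). I'll spread it further while it rests on feet and lid, raising the arm about 3 mm to match the pads' swing.

Request:
move_arm --rows '[0.55,0,0,-0.0007,0,0.53,0,0,-0.001,0,0.51,0,0,-0.0014,0,0.49,0,0,-0.0018,0,0.47,0,0,-0.0021,0,0.45,0,0,-0.0024,0,0.43,0,0,-0.0027,0,0.42,0,0,-0.0028,0,0.42,0,0,-0.0028,0]'

```text
time: 12.93
tcp_pos: [0.4613, 0.2358, 0.1127]
orientation: [-180.0, 0.0, -168.8]
contact_force: [0.6, -0.6, -1.7]
width: 0.0363
```

Run:
```python
from pl import *
c,s,Q,R=pliers("w15");prof(c,s,Q,60,82)
```

```text
12.9833 [0.4613 0.2358 0.1126] [-1.8000e+02  1.0000e-02 -1.6882e+02] w 0.0359 F [ 0.1 -0.9 -2.1]
green n 4001 top z(tool) -54.0 x [-5.1  7.1]
-60 y -18.3 17.6 x 1.1
-50 y -18.4 17.6 x 5.0
-40 y -17.7 17.6 x 5.2
-30 y -17.5 17.8 x 5.1
-20 y -17.1 16.6 x 5.3
-10 y -16.5 16.6 x 6.0
-42 80 (-9.4, -0.5, 45.7) (0.2, 10.6, 45.8)
-38 9 (-8.7, -1.2, 46.5) (0.2, 9.1, 46.2)
-30 4 (-23.0, -22.9, 43.9) (23.2, 23.2, 45.7)
-26 64 (-25.0, -19.7, 44.5) (20.0, 25.3, 44.4)
-22 74 (-26.9, -22.0, 44.1) (21.8, 26.6, 44.0)
-18 81 (-27.3, -21.9, 43.6) (22.4, 27.0, 43.5)
-14 76 (-27.2, -21.9, 43.5) (22.9, 27.0, 43.6)
-10 87 (-26.6, -10.8, 42.8) (21.7, 26.4, 43.0)
-6 46 (-25.1, -21.8, 42.4) (22.2, 24.9, 42.7)
-2 62 (-24.3, -15.2, 42.0) (15.6, 23.5, 42.1)
2 199 (-23.6, -11.8, 42.4) (12.9, 23.3, 42.5)
6 81 (-23.6, -19.4, 41.2) (19.9, 23.3, 41.3)
10 43 (-22.9, -19.4, 41.1) (19.8, 23.2, 41.1)
```

The ring is spread about 0.23 a side. It is slightly nose-down (about 0.1 rad) but held. I'll lift it off and complete the squeeze in the air, then measure the tilt.

Request:
move_arm --rows '[0.42,0,0,-0.001,0,0.42,0,0,-0.003,0,0.42,0,0,-0.006,0,0.4,0,0,-0.008,0,0.38,0,0,-0.01,0,0.36,0,0,-0.012,0,0.35,0,0,-0.012,0,0.35,0,0,-0.012,0,0.35,0,0,-0.012,0]'

```text
time: 13.73
tcp_pos: [0.4612, 0.2357, 0.1245]
orientation: [-180.0, -0.0, -168.8]
contact_force: [-0.0, 0.3, -1.5]
width: 0.0306
```

Run:
```python
from pl import *
c,s,Q,R=pliers("w16");prof(c,s,Q,60,88)
```

```text
13.7833 [0.4611 0.2357 0.1244] [-1.8000e+02 -2.0000e-02 -1.6882e+02] w 0.0307 F [-0.3  1.1 -1.3]
green n 3730 top z(tool) -53.3 x [-5.3  7. ]
-60 y -15.7 15.0 x 0.7
-50 y -15.7 15.1 x 5.3
-40 y -15.7 14.9 x 5.5
-30 y -15.6 14.9 x 5.5
-20 y -15.8 15.3 x 5.7
-10 y -15.7 15.2 x 6.1
-42 74 (-8.7, -0.5, 57.5) (0.2, 9.1, 57.3)
-38 25 (-9.5, -0.5, 57.1) (0.2, 9.2, 57.3)
-30 15 (-23.8, -22.2, 55.8) (22.1, 24.1, 56.0)
-26 76 (-26.3, -20.3, 55.9) (20.7, 25.9, 56.1)
-22 81 (-27.5, -22.1, 55.4) (21.9, 27.3, 55.4)
-18 80 (-28.2, -24.0, 54.9) (23.0, 27.9, 55.1)
-14 73 (-28.1, -23.3, 54.9) (23.6, 27.8, 54.8)
-10 78 (-28.0, -22.5, 54.4) (22.8, 27.0, 54.2)
-6 42 (-27.1, -24.3, 53.8) (23.4, 26.2, 54.2)
-2 55 (-25.7, -18.0, 53.3) (17.3, 25.4, 53.6)
2 204 (-26.3, -14.4, 53.8) (13.5, 25.4, 54.1)
6 85 (-26.3, -21.4, 52.7) (21.8, 25.3, 53.0)
10 40 (-26.2, -22.1, 52.2) (21.7, 25.3, 52.6)
```

The pliers are fully squeezed and the ring is held with about 0.095 rad tilt, which is inside the limit. I'll work out the best-centred hole position in the tool frame and re-measure the axle.

```bash
cat >> pl.py <<'E'
def hole(c,s,Q,zlo=62,zhi=80,thr=80):
    from scipy.optimize import minimize,least_squares
    f=c["frame"];m=(f.max(2)<thr)&(Q[...,2]>zlo)&(Q[...,2]<zhi)&(Q[...,0]<-4)&(Q[...,0]>-60)&(abs(Q[...,1])<40);m&=(abs(Q[...,1])>16)|(Q[...,0]<-34)
    P=Q[m];k=np.ones(len(P),bool);A=np.c_[P[:,:2],np.ones(len(P))]
    for _ in range(5):
        co=np.linalg.lstsq(A[k],P[k,2],rcond=None)[0];k=abs(A@co-P[:,2])<1
    P=P[k];g=lambda a:-np.percentile(np.hypot(P[:,0]-a[0],P[:,1]-a[1]),2)
    r=minimize(g,[-21,0],method="Nelder-Mead");
    print('n',len(P),'slope',co.round(3),'hole centre(tool mm)',r.x.round(2),'R in',-r.fun.round(2),'back x',P[abs(P[:,1])<6][:,0].min().round(1),P[abs(P[:,1])<6][:,0].max().round(1))
    for y0 in(-1,1):
        q=P[P[:,1]*y0>0];d=np.hypot(*(q[:,:2]-r.x).T);an=np.degrees(np.arctan2(q[:,1],-(q[:,0]-r.x[0])))
        print([(a,d[abs(an-a*y0)<7].min().round(1),d[abs(an-a*y0)<7].max().round(1)) for a in range(0,150,15) if (abs(an-a*y0)<7).sum()>3])
    zt=co@[r.x[0],r.x[1],1];print('ring mid z at hole (world mm)',(s["tcp_pos"][2]*1000-zt-1.5).round(2));return r.x,co,P
E
python3 - <<'E'
from pl import *
c=load("w16");s=dict(tcp_pos=np.array([.4611,.2357,.1244]));yaw=np.radians(-168.82)
R=np.array([[np.cos(yaw),np.sin(yaw),0],[np.sin(yaw),-np.cos(yaw),0],[0,0,-1]]);Q=(fworld(c)-s["tcp_pos"])@R.T*1000
hole(c,s,Q)
E
```

```text
n 446 slope [ 9.7000e-02 -3.0000e-03  7.0827e+01] hole centre(tool mm) [1.57664633e+44 3.16481844e+40] R in 1.5766463653913093e+44 back x -41.0 -37.3
[(0, np.float64(1.5766463653913095e+44), np.float64(1.5766463653913095e+44))]
[(0, np.float64(1.5766463653913095e+44), np.float64(1.5766463653913095e+44))]
ring mid z at hole (world mm) -1.522983781795744e+43
```

Request:
move_arm --rows '[0.35,0,0,-0.006,0,0.35,0,0,-0.015,0,0.35,0,0,-0.027,0,0.35,0,0,-0.04,0,0.35,0,0,-0.05,0,0.35,0,0,-0.056,0,0.35,0,0,-0.06,0,0.35,0,0,-0.06,0,0.35,0,0,-0.06,0]'

```text
time: 14.53
tcp_pos: [0.4612, 0.2357, 0.1846]
orientation: [180.0, -0.0, -168.8]
contact_force: [0.5, -0.3, -1.9]
width: 0.0306
```

```bash
cat >> pl.py <<'E'
def hole2(c,s,Q,zlo=62,zhi=82,thr=80):
    f=c["frame"];m=(f.max(2)<thr)&(Q[...,2]>zlo)&(Q[...,2]<zhi)&(Q[...,0]<14)&(Q[...,0]>-60)&(abs(Q[...,1])<40);m&=(abs(Q[...,1])>20)|(Q[...,0]<-34)
    P=Q[m];k=np.ones(len(P),bool);A=np.c_[P[:,:2],np.ones(len(P))]
    for _ in range(6):
        co=np.linalg.lstsq(A[k],P[k,2],rcond=None)[0];k=abs(A@co-P[:,2])<1
    P=P[k];z0=s["tcp_pos"][2]*1000
    print('n',len(P),'slope',co.round(3),'mid z at x=-14,-17:',(z0-co@[-14,0,1]-1.5).round(2),(z0-co@[-17,0,1]-1.5).round(2))
    b=P[P[:,0]<-30];print('back x min by y',[(y,b[abs(b[:,1]-y)<2][:,0].min().round(1),b[abs(b[:,1]-y)<2][:,0].max().round(1)) for y in(-20,-16,-12,-8,-4,0,4,8,12,16,20) if (abs(b[:,1]-y)<2).sum()>2])
    for x in range(-36,12,3):
        q=P[abs(P[:,0]-x)<1.5];l=q[q[:,1]<-12][:,1];r=q[q[:,1]>12][:,1]
        if len(l)>2 and len(r)>2:print(x,'outer/inner L',np.percentile(l,[3,97]).round(1),'R inner/outer',np.percentile(r,[3,97]).round(1))
    for x in np.arange(-20,-9,1.):
        d=np.hypot(P[:,0]-x,P[:,1]);n=P[:,0]>-34
        print(x,'L',np.percentile(d[n&(P[:,1]<0)],1).round(2),'R',np.percentile(d[n&(P[:,1]>0)],1).round(2),end=' | ')
    print();return P,co
E
python3 - <<'E'
from pl import *
c,s,Q,R=pliers("w17");hole2(c,s,Q)
print('wall',c["cam_to_world"][:3,3])
c=load("w1");P,W=ring(c,.042,(.482,.24));ex=np.array([np.cos(np.radians(11.2)),np.sin(np.radians(11.2))]);d=P-[.4825,.2398];a=d@ex*1000;b=d@[-ex[1],ex[0]]*1000
k=abs(b)<4;print('rest ring along axis: back',a[k&(a>0)].min().round(1),a[k&(a>0)].max().round(1),'lug ends',a.min().round(1));k=abs(a)<2;print('sides',b[k&(b>0)].min(),b[k&(b>0)].max(),b[k&(b<0)].min(),b[k&(b<0)].max())
E
```

```text
14.5833 [0.4609 0.2356 0.184 ] [-1.7999e+02 -6.0000e-02 -1.6882e+02] w 0.0306 F [ 0.2  0.2 -2.3]
green n 3749 top z(tool) -53.7 x [-5.5  6.8]
-60 y -15.7 15.1 x 0.6
-50 y -15.6 15.1 x 5.2
-40 y -15.5 15.1 x 5.2
-30 y -15.6 15.1 x 5.2
-20 y -15.7 15.4 x 5.5
-10 y -15.6 15.3 x 5.9
n 685 slope [ 9.6000e-02 -2.0000e-03  7.0354e+01] mid z at x=-14,-17: 113.51 113.8
back x min by y [(-8, np.float64(-39.2), np.float64(-37.5)), (-4, np.float64(-40.2), np.float64(-37.6)), (0, np.float64(-41.0), np.float64(-37.4)), (4, np.float64(-40.4), np.float64(-37.5)), (8, np.float64(-39.4), np.float64(-37.6))]
-27 outer/inner L [-24.3 -22.2] R inner/outer [22.7 24.6]
-24 outer/inner L [-26.1 -20.7] R inner/outer [20.7 25.6]
-21 outer/inner L [-26.9 -22. ] R inner/outer [22.3 26.7]
-18 outer/inner L [-27.5 -23.1] R inner/outer [23.1 27.5]
-15 outer/inner L [-28.  -23.9] R inner/outer [23.8 27.9]
-12 outer/inner L [-27.9 -23.8] R inner/outer [24.4 27.8]
-9 outer/inner L [-27.8 -22.9] R inner/outer [23. 27.]
-6 outer/inner L [-27.  -23.9] R inner/outer [23.6 26.6]
-3 outer/inner L [-25.6 -24.3] R inner/outer [24.1 25.6]
0 outer/inner L [-25.7 -22.5] R inner/outer [22.8 25.5]
3 outer/inner L [-25.6 -20.8] R inner/outer [20.5 25.4]
6 outer/inner L [-26.2 -21.5] R inner/outer [22.  25.4]
9 outer/inner L [-26.1 -21.5] R inner/outer [21.9 25.3]
-20.0 L 21.46 R 21.71 | -19.0 L 21.63 R 21.92 | -18.0 L 21.8 R 22.17 | -17.0 L 22.04 R 22.39 | -16.0 L 22.35 R 22.65 | -15.0 L 22.68 R 22.95 | -14.0 L 23.04 R 23.3 | -13.0 L 23.39 R 23.58 | -12.0 L 23.66 R 23.75 | -11.0 L 23.52 R 23.82 | -10.0 L 23.36 R 23.67 | 
wall [0.38463228 0.22023243 0.34641852]
rest ring along axis: back 18.0 23.7 lug ends -29.9
sides 19.61047848122359 23.77151037373227 -23.73199125615103 -18.67846409939761
```

The hole is symmetric about tool y≈0. Its back inner edge is at x≈−36 and its sides are about 23 mm out, so the axle axis should go at tool x≈−14.5. I'll carry the ring across gently at this height.

Request:
move_arm --rows '[0.35,0,-0.003,0,0,0.35,-0.001,-0.011,0,0,0.35,-0.0025,-0.023,0,0,0.35,-0.004,-0.037,0,0,0.35,-0.006,-0.054,0,0,0.35,-0.008,-0.074,0,0,0.35,-0.01,-0.094,0,0,0.35,-0.0125,-0.114,0,0,0.35,-0.0145,-0.134,0,0,0.35,-0.017,-0.154,0,0]'

```text
time: 15.42
tcp_pos: [0.5079, 0.0858, 0.1843]
orientation: [-180.0, -0.0, -168.9]
contact_force: [0.8, 0.4, -2.2]
width: 0.0312
```

Request:
move_arm --rows '[0.35,-0.002,-0.02,0,0,0.35,-0.004,-0.04,0,0,0.35,-0.006,-0.059,0,0,0.35,-0.0085,-0.078,0,0,0.35,-0.0105,-0.095,0,0,0.35,-0.012,-0.109,0,0,0.35,-0.013,-0.119,0,0,0.35,-0.0138,-0.127,0,0,0.35,-0.0141,-0.131,0,0,0.35,-0.0141,-0.131,0,0]'

```text
time: 16.25
tcp_pos: [0.5471, -0.0384, 0.1845]
orientation: [180.0, -0.0, -168.9]
contact_force: [-0.4, -0.7, -2.5]
width: 0.031
```

```bash
cat >> pl.py <<'E'
def axle(c,s,R,g=(.561,-.0352)):
    from scipy.optimize import least_squares
    W=fworld(c);d=np.hypot(W[...,0]-g[0],W[...,1]-g[1]);t=s["tcp_pos"]
    for n,lo,hi,r0 in(("top",.0655,.076,.020),("rim",.034,.043,.042)):
        m=(W[...,2]>lo)&(W[...,2]<hi)&(d<r0+.006);P=W[m][:,:2]
        if len(P)<20:print(n,len(P));continue
        h=cv2.convexHull((P*1e4).astype(np.float32))[:,0]/1e4
        # keep hull pts that are near the circle
        r=least_squares(lambda a:np.hypot(*(h-a[:2]).T)-r0,list(g),loss="soft_l1",f_scale=.0005)
        rr=np.hypot(*(h-r.x).T);k=abs(rr-r0)<.0015
        an=np.degrees(np.arctan2(h[k,1]-r.x[1],h[k,0]-r.x[0]));print(n,m.sum(),'centre',r.x.round(4),'inl',k.sum(),len(h),'az',np.sort(an.round())[::max(1,k.sum()//8)],'tool mm',(R[:2,:2]@(r.x-t[:2])*1000).round(2),'z',np.median(W[m][:,2]).round(4))
E
python3 - <<'E'
from pl import *
c,s,Q,R=pliers("w18");hole2(c,s,Q);axle(c,s,R)
E
```

```text
16.3 [ 0.547  -0.0377  0.1845] [ 1.7997e+02 -1.0000e-02 -1.6882e+02] w 0.0313 F [ 0.2  0.2 -1.8]
green n 3712 top z(tool) -53.2 x [-5.1  7.1]
-60 y -16.3 14.3 x 0.8
-50 y -16.4 14.5 x 5.3
-40 y -16.4 14.3 x 5.6
-30 y -16.3 14.2 x 5.5
-20 y -16.4 14.7 x 5.7
-10 y -16.3 14.6 x 6.1
n 670 slope [ 0.096 -0.    70.878] mid z at x=-14,-17: 113.47 113.75
back x min by y [(-8, np.float64(-39.9), np.float64(-37.3)), (-4, np.float64(-40.2), np.float64(-37.4)), (0, np.float64(-40.8), np.float64(-37.2)), (4, np.float64(-40.3), np.float64(-37.2)), (8, np.float64(-39.4), np.float64(-37.1))]
-27 outer/inner L [-24.7 -22.9] R inner/outer [21.5 23.3]
-24 outer/inner L [-25.6 -21.3] R inner/outer [20.6 24.9]
-21 outer/inner L [-27.1 -22.1] R inner/outer [21.7 26. ]
-18 outer/inner L [-28.2 -23.8] R inner/outer [22.5 26.7]
-15 outer/inner L [-28.7 -24.4] R inner/outer [23.1 27.2]
-12 outer/inner L [-28.6 -24.5] R inner/outer [23.4 27. ]
-9 outer/inner L [-28.5 -24.5] R inner/outer [22.8 26.4]
-6 outer/inner L [-27.1 -24.1] R inner/outer [22.6 25.8]
-3 outer/inner L [-26.2 -25. ] R inner/outer [23.4 24.7]
0 outer/inner L [-26.3 -23.2] R inner/outer [22.3 24.8]
3 outer/inner L [-26.2 -20.8] R inner/outer [21.  24.7]
6 outer/inner L [-26.2 -22.6] R inner/outer [21.3 24.7]
9 outer/inner L [-26.1 -22.8] R inner/outer [21.2 24.6]
-20.0 L 21.98 R 21.28 | -19.0 L 22.19 R 21.41 | -18.0 L 22.34 R 21.59 | -17.0 L 22.52 R 21.87 | -16.0 L 22.8 R 22.14 | -15.0 L 23.15 R 22.46 | -14.0 L 23.54 R 22.72 | -13.0 L 23.91 R 22.89 | -12.0 L 24.24 R 23.05 | -11.0 L 24.53 R 22.98 | -10.0 L 24.49 R 22.94 | 
top 1512 centre [ 0.5617 -0.0365] inl 22 27 az [-177. -152. -129. -119.  -95.  -81.  104.  123.  132.  150.  164.] tool mm [-14.74  -1.64] z 0.0711
rim 3014 centre [ 0.5621 -0.0362] inl 36 37 az [-175. -152. -133.  -97.  -57.   57.   95.  127.  156.] tool mm [-15.14  -1.41] z 0.0371
```

Request:
move_arm --rows '[0.35,-0.0003,-0.0009,0.003,0,0.35,-0.0003,-0.0009,0.009,0,0.35,-0.0003,-0.0009,0.017,0,0.35,-0.0003,-0.0009,0.024,0,0.35,-0.0003,-0.0009,0.03,0,0.35,-0.0003,-0.0009,0.033,0,0.35,-0.0003,-0.0009,0.034,0,0.35,-0.0003,-0.0009,0.034,0]'

```text
time: 16.97
tcp_pos: [0.5473, -0.0385, 0.1501]
orientation: [180.0, -0.0, -168.8]
contact_force: [0.0, -0.0, -1.2]
width: 0.0307
```

Run:
```python
from pl import *
for t in("w19","w20"):
    c,s,Q,R=pliers(t);hole2(c,s,Q);axle(c,s,R)
f=c["frame"];u=proj(c,(.561,-.0355,.075))[0].astype(int);print(u)
cv2.imwrite("pics/w20c.png",cv2.resize(f[u[1]-75:u[1]+75,u[0]-100:u[0]+100],(800,600),interpolation=cv2.INTER_CUBIC))
```

```text
17.0167 [ 0.5476 -0.0386  0.1506] [-180.     -0.   -168.81] w 0.031 F [ 0.7 -0.2 -1.7]
green n 3719 top z(tool) -52.8 x [-4.8  7.4]
-60 y -15.4 15.0 x 0.8
-50 y -15.6 15.2 x 5.2
-40 y -15.5 15.2 x 5.9
-30 y -15.4 15.1 x 5.9
-20 y -15.7 15.5 x 5.9
-10 y -15.5 15.3 x 6.5
n 671 slope [ 9.9000e-02 -2.0000e-03  7.1368e+01] mid z at x=-14,-17: 79.09 79.39
back x min by y [(-8, np.float64(-38.9), np.float64(-36.8)), (-4, np.float64(-39.6), np.float64(-36.7)), (0, np.float64(-40.3), np.float64(-36.7)), (4, np.float64(-39.6), np.float64(-36.9)), (8, np.float64(-38.6), np.float64(-36.9))]
-27 outer/inner L [-23.5 -22.1] R inner/outer [22.2 24.1]
-24 outer/inner L [-24.8 -20.7] R inner/outer [21.4 25.4]
-21 outer/inner L [-26.3 -21.3] R inner/outer [22.  26.7]
-18 outer/inner L [-26.9 -23.2] R inner/outer [23.2 27.4]
-15 outer/inner L [-27.5 -23.8] R inner/outer [23.9 27.3]
-12 outer/inner L [-27.9 -23.7] R inner/outer [23.8 27.8]
-9 outer/inner L [-27.3 -23.4] R inner/outer [23.1 27.1]
-6 outer/inner L [-27.  -22.9] R inner/outer [23.3 26.7]
-3 outer/inner L [-26.  -24.2] R inner/outer [24.2 2
[... 1904 characters left out ...]
.7 25.5]
3 outer/inner L [-25.5 -20.6] R inner/outer [20.6 25.5]
6 outer/inner L [-25.4 -22.1] R inner/outer [22.  25.4]
9 outer/inner L [-25.4 -22. ] R inner/outer [22.  25.3]
-20.0 L 21.42 R 21.69 | -19.0 L 21.54 R 21.88 | -18.0 L 21.76 R 22.11 | -17.0 L 22.03 R 22.28 | -16.0 L 22.31 R 22.49 | -15.0 L 22.63 R 22.75 | -14.0 L 22.99 R 23.04 | -13.0 L 23.38 R 23.38 | -12.0 L 23.6 R 23.65 | -11.0 L 23.73 R 23.67 | -10.0 L 23.67 R 23.63 | 
top 989 centre [ 0.5553 -0.0344] inl 6 13 az [-93.   0.   4.   6. 133. 136.] tool mm [-8.24  2.76] z 0.0711
rim 3662 centre [ 0.5618 -0.0362] inl 46 50 az [-178. -158. -128. -100.  -68.  -45.   67.  109.  139.  171.] tool mm [-14.21  -0.31] z 0.0371
[317 263]
```

The ring is 8 mm above the axle end. The axle (from the rim fit) lies at tool (−14.3, −0.3), inside the hole with about 1.2 mm clearance at the back and about 2.9 mm at the sides. After a tiny trim I'll go down slowly while watching the force.

Request:
move_arm --rows '[0.35,-0.0003,-0.0004,0,0,0.35,-0.0003,-0.0004,0.002,0,0.35,-0.0003,-0.0004,0.004,0,0.35,-0.0003,-0.0004,0.006,0,0.35,-0.0003,-0.0004,0.008,0,0.35,-0.0003,-0.0004,0.01,0,0.35,-0.0003,-0.0004,0.012,0,0.35,-0.0003,-0.0004,0.012,0]'

```text
time: 17.73
tcp_pos: [0.5475, -0.0389, 0.1379]
orientation: [180.0, -0.1, -168.8]
contact_force: [0.0, 0.5, -2.4]
width: 0.0307
```

Run:
```python
from pl import *
c,s,Q,R=pliers("w21");hole2(c,s,Q);axle(c,s,R)
```

```text
17.7833 [ 0.5476 -0.0389  0.1382] [ 1.7998e+02 -4.0000e-02 -1.6882e+02] w 0.0309 F [-0.6 -1.6 -3.4]
green n 3711 top z(tool) -53.0 x [-5.   7.2]
-60 y -15.6 15.0 x 0.8
-50 y -15.7 15.2 x 5.2
-40 y -15.7 15.0 x 5.7
-30 y -15.6 14.9 x 5.7
-20 y -15.7 15.3 x 5.8
-10 y -15.6 15.3 x 6.3
n 665 slope [ 9.6000e-02 -2.0000e-03  7.1255e+01] mid z at x=-14,-17: 66.77 67.06
back x min by y [(-8, np.float64(-38.9), np.float64(-37.1)), (-4, np.float64(-39.9), np.float64(-36.9)), (0, np.float64(-40.8), np.float64(-37.0)), (4, np.float64(-39.9), np.float64(-37.0)), (8, np.float64(-38.9), np.float64(-37.3))]
-27 outer/inner L [-23.6 -22.2] R inner/outer [22.2 24. ]
-24 outer/inner L [-25.5 -20.7] R inner/outer [21.4 25.4]
-21 outer/inner L [-26.3 -21.4] R inner/outer [21.8 26.7]
-18 outer/inner L [-27.4 -23.3] R inner/outer [23.2 27.3]
-15 outer/inner L [-28.  -23.9] R inner/outer [23.8 27.5]
-12 outer/inner L [-27.9 -23.8] R inner/outer [23.7 27.2]
-9 outer/inner L [-27.9 -23.1] R inner/outer [23.5 27.1]
-6 outer/inner L [-27. -23.] R inner/outer [23.3 26.5]
-3 outer/inner L [-25.7 -24.3] R inner/outer [24.1 25.5]
0 outer/inner L [-25.6 -22.5] R inner/outer [22.8 25.3]
3 outer/inner L [-25.5 -21.3] R inner/outer [20.1 25.4]
6 outer/inner L [-25.5 -22.1] R inner/outer [22.  25.4]
9 outer/inner L [-25.4 -22.1] R inner/outer [22.  25.4]
-20.0 L 21.49 R 22.03 | -19.0 L 21.61 R 22.16 | -18.0 L 21.78 R 22.39 | -17.0 L 22.0 R 22.68 | -16.0 L 22.26 R 22.88 | -15.0 L 22.53 R 23.09 | -14.0 L 22.9 R 23.36 | -13.0 L 23.27 R 23.59 | -12.0 L 23.37 R 23.69 | -11.0 L 23.25 R 23.72 | -10.0 L 23.16 R 23.68 | 
top 1141 centre [ 0.5658 -0.0328] inl 7 37 az [-8. -2.  3.  7. 17. 25. 31.] tool mm [-18.98   2.45] z 0.0702
rim 4024 centre [ 0.5618 -0.0362] inl 43 43 az [-174. -141. -111.  -83.  -58.   54.   75.  110.  159.] tool mm [-14.46  -0.07] z 0.0373
```

There is no contact: the tilt is unchanged and the ring is already round the axle end. It's the last 9.3 mm down to the groove.

Request:
move_arm --rows '[0.35,0,0,0.002,0,0.35,0,0,0.004,0,0.35,0,0,0.006,0,0.35,0,0,0.0075,0,0.35,0,0,0.0086,0,0.35,0,0,0.0093,0,0.35,0,0,0.0093,0,0.35,0,0,0.0093,0,0.35,0,0,0.0093,0]'

```text
time: 18.53
tcp_pos: [0.549, -0.0389, 0.1327]
orientation: [-180.0, 0.1, -168.8]
contact_force: [-3.3, 2.2, 10.0]
width: 0.0307
```

Run:
```python
from pl import *
for t in("w22","w23"):
    c,s,Q,R=pliers(t);hole2(c,s,Q,66,80);axle(c,s,R)
f=c["frame"];u=proj(c,(.561,-.0355,.06))[0].astype(int)
cv2.imwrite("pics/w23c.png",cv2.resize(f[u[1]-75:u[1]+75,u[0]-100:u[0]+100],(800,600),interpolation=cv2.INTER_CUBIC))
```

```text
18.5833 [ 0.5489 -0.0389  0.1326] [-1.7997e+02  1.2000e-01 -1.6881e+02] w 0.031 F [-3.5  0.4 11.2]
green n 3768 top z(tool) -53.3 x [-5.   7.4]
-60 y -15.6 15.1 x 0.9
-50 y -15.7 15.1 x 5.4
-40 y -15.6 15.1 x 5.8
-30 y -15.6 15.1 x 5.7
-20 y -15.7 15.8 x 6.1
-10 y -15.7 15.2 x 6.6
n 642 slope [ 9.2000e-02 -5.0000e-03  7.0767e+01] mid z at x=-14,-17: 61.66 61.93
back x min by y [(-8, np.float64(-38.1), np.float64(-37.1)), (-4, np.float64(-38.8), np.float64(-36.9)), (0, np.float64(-39.6), np.float64(-36.5)), (4, np.float64(-38.8), np.float64(-36.7)), (8, np.float64(-38.1), np.float64(-36.9))]
-24 outer/inner L [-24.6 -20.6] R inner/outer [20.5 25.3]
-21 outer/inner L [-26.3 -21.5] R inner/outer [21.7 26.5]
-18 outer/inner L [-26.9 -22.5] R inner/outer [23.1 27.1]
-15 outer/inner L [-28.1 -23.4] R inner/outer [23.6 27.8]
-12 outer/inner L [-28.  -23.2] R inner/outer [23.6 27.7]
-9 outer/inner L [-28.  -23.3] R inner/outer [24.2 27.7]
-6 outer/inner L [-27.2 -22.9] R inner/outer [23.5 26.8]
-3 outer/inner L [-26.2 -24.4] R inner/outer [24.  26.1]
0 outer/inner L [-25.7 -23.3] R inner/out
[... 1780 characters left out ...]
 inner/outer [22.9 25.4]
3 outer/inner L [-25.6 -20.8] R inner/outer [20.4 25.3]
6 outer/inner L [-25.6 -21.5] R inner/outer [21.9 25.2]
9 outer/inner L [-25.5 -22.1] R inner/outer [21.8 25.1]
-20.0 L 21.57 R 21.84 | -19.0 L 21.68 R 21.96 | -18.0 L 21.82 R 22.12 | -17.0 L 22.01 R 22.33 | -16.0 L 22.24 R 22.61 | -15.0 L 22.5 R 22.82 | -14.0 L 22.74 R 23.12 | -13.0 L 23.09 R 23.4 | -12.0 L 23.18 R 23.57 | -11.0 L 23.24 R 23.79 | -10.0 L 23.24 R 23.9 | 
top 811 centre [ 0.5601 -0.0326] inl 5 24 az [-165. -157. -154. -147.  131.] tool mm [-12.21   4.06] z 0.0708
rim 4310 centre [ 0.5618 -0.0362] inl 58 58 az [-180. -160. -112.  -87.  -35.   15.   76.  112.  169.] tool mm [-13.16   0.21] z 0.0375
```

View pics/w23c.png

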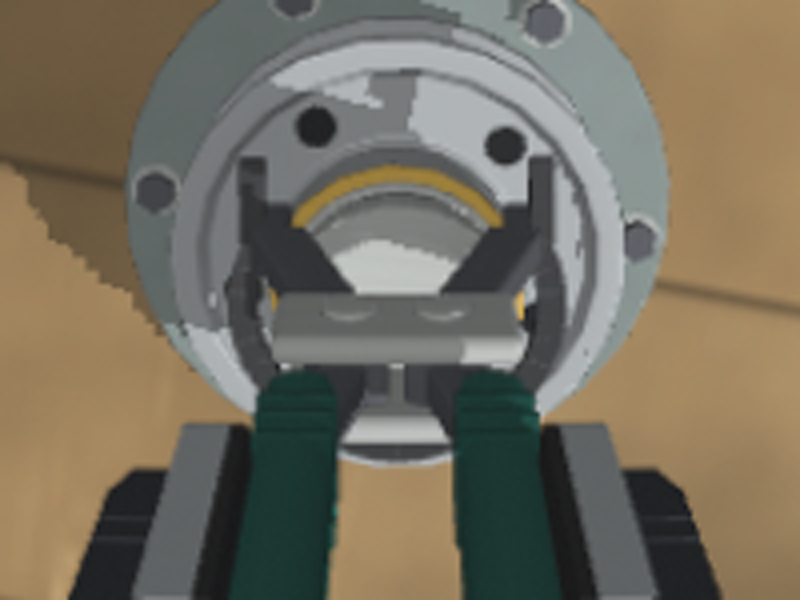

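The wrist force rose to about 13 N upwards and −4 N in x, and the ring's tilt hadn't changed. So the pliers' splayed legs, at (300,240) and (490,240) in the picture, are touching the axle's end; the ring is free. My grip on the lugs is about 2 mm too far in.

The fix is to back up and then pull gently towards the mouth, so that the ring's back edge bears on the axle and the lugs slide outward along the tips. That needs only friction-level force, and it should also help level the ring.

Request:
move_arm --rows '[0.35,0,0,-0.003,0,0.35,0,0,-0.006,0,0.35,0,0,-0.006,0,0.35,0.001,0,-0.006,0,0.35,0.0015,0,-0.006,0,0.35,0.002,0,-0.006,0,0.35,0.002,0,-0.006,0]' --newtons 60

```text
time: 19.22
tcp_pos: [0.5464, -0.0393, 0.1354]
orientation: [-180.0, 0.1, -168.8]
contact_force: [2.5, 0.8, -2.2]
width: 0.0306
```

```bash
cat >> pl.py <<'E'
def brief(tag):
    c=snap("wrist",tag);F=[];T=[]
    s=observe();t=s["tcp_pos"];yaw=np.radians(s["orientation"][2]);R=np.array([[np.cos(yaw),np.sin(yaw),0],[np.sin(yaw),-np.cos(yaw),0],[0,0,-1]])
    Q=(fworld(c)-t)@R.T*1000;f=c["frame"]
    m=(f.max(2)<80)&(Q[...,2]>64)&(Q[...,2]<82)&(Q[...,0]<14)&(Q[...,0]>-60)&(abs(Q[...,1])<40)&((abs(Q[...,1])>20)|(Q[...,0]<-34));P=Q[m];A=np.c_[P[:,:2],np.ones(len(P))];k=np.ones(len(P),bool)
    for _ in range(6):
        co=np.linalg.lstsq(A[k],P[k,2],rcond=None)[0];k=abs(A@co-P[:,2])<1
    P=P[k];b=P[(P[:,0]<-30)&(abs(P[:,1])<2)][:,0];z0=t[2]*1000
    side=[np.percentile(P[(abs(P[:,0]+15)<3)&(P[:,1]*g>0)][:,1],[3,97]).round(1) for g in(-1,1)]
    from scipy.optimize import least_squares
    W=fworld(c);d=np.hypot(W[...,0]-.5618,W[...,1]+.0362);mm=(W[...,2]>.034)&(W[...,2]<.043)&(d<.048);h=cv2.convexHull((W[mm][:,:2]*1e4).astype(np.float32))[:,0]/1e4
    r=least_squares(lambda a:np.hypot(*(h-a).T)-.042,[.5618,-.0362],loss="soft_l1",f_scale=.0005).x
    print(s["time"].__round__(2),'tcp',t.round(4),'F',s["contact_force"].round(1),'w',round(s["width"],4),'slope',co[:2].round(3),'back outer',b.min().round(1) if len(b) else None,'sides',*side,'lug end x',P[:,0].max().round(1),'midz@-15',(z0-co@[-15,0,1]-1.5).round(2),'axle tool',(R[:2,:2]@(r-t[:2])*1000).round(2),r.round(4))
    return c,s,Q,P
E
python3 -c "
from pl import *
brief('w24');brief('w25')"
```

```text
19.27 tcp [ 0.5464 -0.0393  0.1354] F [ 2.  -0.3 -1.7] w 0.0303 slope [ 0.085 -0.001] back outer -40.5 sides [-28.1 -23.4] [23.1 27.2] lug end x 11.9 midz@-15 64.18 axle tool [-15.83  -0.02] [ 0.5619 -0.0362]
19.32 tcp [ 0.5464 -0.0393  0.1355] F [ 1.8  0.3 -2.5] w 0.0304 slope [0.086 0.002] back outer -40.6 sides [-28.  -23.3] [23.1 27.2] lug end x 11.8 midz@-15 64.21 axle tool [-15.86  -0.04] [ 0.562  -0.0362]
```

The ring's back is just bearing on the axle (2 N), and the tilt has already dropped to 0.085. I'll keep pulling.

Request:
move_arm --rows '[0.35,0.0007,0,0,0,0.35,0.0014,0,0,0,0.35,0.002,0,0,0,0.35,0.002,0,0,0,0.35,0.002,0,0,0]'

```text
time: 19.73
tcp_pos: [0.5444, -0.0397, 0.1356]
orientation: [-180.0, 0.1, -168.8]
contact_force: [4.2, 1.2, -1.5]
width: 0.0307
```

```bash
python3 -c "
from pl import *
brief('w26');brief('w27')"
```

```text
19.78 tcp [ 0.5443 -0.0397  0.1355] F [ 4.4  1.3 -2.4] w 0.0306 slope [0.071 0.001] back outer -43.2 sides [-28.1 -23.3] [23.7 27.2] lug end x 9.8 midz@-15 64.16 axle tool [-17.92  -0.07] [ 0.5619 -0.0363]
19.83 tcp [ 0.5443 -0.0397  0.1355] F [ 4.   2.  -1.2] w 0.0306 slope [ 0.079 -0.001] back outer -42.9 sides [-28.1 -23.3] [23.7 27.2] lug end x 9.9 midz@-15 64.11 axle tool [-17.86  -0.03] [ 0.5619 -0.0363]
```

The ring slid 2 mm out along the tips (lug end at +9.8, back outer −43) under only 4 N, and its tilt is now about 0.075. I'll back off to the centred position and descend, checking half-way.

Request:
move_arm --rows '[0.35,-0.001,0,0,0,0.35,-0.002,0,0,0,0.35,-0.002,0,0.001,0,0.35,-0.002,0,0.002,0,0.35,-0.002,0,0.003,0,0.35,-0.002,0,0.003,0,0.35,-0.002,0,0.003,0]'

```text
time: 20.42
tcp_pos: [0.5457, -0.0394, 0.1324]
orientation: [180.0, -0.0, -168.8]
contact_force: [0.1, -0.9, 0.8]
width: 0.0307
```

```bash
python3 -c "
from pl import *
brief('w28');brief('w29')"
```

```text
20.47 tcp [ 0.5457 -0.0394  0.1324] F [ 1.2 -0.1  1. ] w 0.0309 slope [ 0.167 -0.002] back outer -41.2 sides [-28.  -23.9] [23.7 27.5] lug end x 10.3 midz@-15 62.41 axle tool [-1.653e+01 -1.000e-02] [ 0.5619 -0.0362]
20.52 tcp [ 0.5457 -0.0394  0.1324] F [-0.2  0.1  0.5] w 0.0303 slope [0.169 0.001] back outer -41.6 sides [-28.  -23.3] [23.7 27.7] lug end x 10.4 midz@-15 62.36 axle tool [-16.6   -0.06] [ 0.562  -0.0362]
```

The tilt jumped to 0.17: the back of the ring stayed at the same height, so its inner edge is catching on the axle's end chamfer. I'll check the axle's profile from the earlier hover view.

```bash
python3 -c "
from pl import *
for t in('w18','w17','w1'):
    W=fworld(load(t));d=np.hypot(W[...,0]-.5619,W[...,1]+.0362)*1000;m=(d<24)&(W[...,2]>.04);print(t)
    for z in np.arange(49,74,1.):
        k=m&(abs(W[...,2]*1000-z)<.5)
        if k.sum()>4:print(z,k.sum(),np.percentile(d[k],[5,50,95]).round(1),end=' ; ')
    print()
"
```

```text
w18
49.0 6 [21.7 21.8 22.1] ; 50.0 7 [21.7 21.8 22.2] ; 51.0 29 [20.  21.5 22.3] ; 52.0 124 [19.8 21.2 22.3] ; 53.0 102 [18.4 20.7 22.2] ; 54.0 82 [17.9 19.5 21.1] ; 55.0 25 [18.1 19.3 20.1] ; 61.0 10 [19.4 19.6 20. ] ; 62.0 6 [19.4 19.5 19.9] ; 63.0 14 [19.3 19.7 20. ] ; 64.0 16 [19.3 19.6 20. ] ; 65.0 11 [19.3 19.8 20.1] ; 66.0 21 [19.2 19.5 19.9] ; 67.0 69 [18.4 19.4 20.1] ; 68.0 95 [17.7 18.6 19.7] ; 69.0 76 [16.4 17.8 18.9] ; 70.0 165 [ 4.2 14.  18. ] ; 71.0 572 [ 3.9 11.2 16.7] ; 72.0 459 [ 3.5 11.2 16.1] ; 73.0 55 [ 2.1  9.8 15.4] ; 
w17
49.0 17 [21.3 21.9 23.3] ; 50.0 24 [20.7 22.3 22.7] ; 51.0 30 [19.2 21.6 22.9] ; 52.0 83 [19.3 21.2 22.7] ; 53.0 84 [17.7 20.3 22.7] ; 54.0 50 [17.4 19.4 20.8] ; 55.0 25 [17.4 18.7 20.2] ; 56.0 20 [17.1 18.5 19.7] ; 57.0 19 [17.9 18.6 19.4] ; 58.0 23 [17.7 18.5 18.8] ; 59.0 12 [18.  18.6 19.3] ; 60.0 5 [18.7 19.3 19.7] ; 61.0 13 [19.1 19.5 19.8] ; 62.0 24 [19.  19.7 20.4] ; 63.0 24 [18.9 19.8 20.6] ; 64.0 18 [19.1 19.9 20.7] ; 65.0 26 [18.8 19.9 20.7] ; 66.0 40 [18.3 19.7 20.5] ; 67.0 57 [17.3 19.2 20.3] ; 68.0 45 [17.  18.7 20.5] ; 69.0 56 [16.5 17.9 19.7] ; 70.0 100 [ 4.9 16.3 18.8] ; 71.0 289 [ 4.4 12.6 16.7] ; 72.0 171 [ 3.4 11.3 16.2] ; 73.0 14 [ 5.5 11.1 15.6] ; 
w1
49.0 25 [21.1 21.9 23.1] ; 50.0 11 [21.3 21.8 22.8] ; 51.0 29 [19.2 21.7 22.8] ; 52.0 62 [19.4 21.3 22.6] ; 53.0 57 [18.2 20.  22.4] ; 54.0 37 [18.  19.5 21.8] ; 55.0 23 [17.5 18.9 20.5] ; 56.0 21 [17.6 18.4 18.9] ; 57.0 21 [17.6 18.3 19.5] ; 58.0 16 [17.2 18.1 19.3] ; 59.0 5 [18.1 18.5 18.8] ; 61.0 13 [18.8 19.7 20.5] ; 62.0 19 [19.  19.8 20.6] ; 63.0 15 [19.4 20.  21.3] ; 64.0 17 [18.8 20.  21.2] ; 65.0 29 [18.3 19.9 21.2] ; 66.0 25 [18.6 19.9 20.9] ; 67.0 35 [18.3 19.3 20.6] ; 68.0 43 [17.1 18.6 20.3] ; 69.0 37 [15.7 18.1 20.2] ; 70.0 81 [ 6.3 16.1 18.7] ; 71.0 227 [ 4.1 11.9 17.2] ; 72.0 111 [ 2.6 12.1 16.1] ; 73.0 10 [ 4.6  9.9 13.9] ;
```

Request:
move_arm --rows '[0.35,0,0,-0.001,0,0.35,0,0,-0.002,0,0.35,0,0,-0.003,0,0.35,0.001,0,-0.003,0,0.35,0.002,0,-0.003,0,0.35,0.002,0,-0.003,0]'

```text
time: 21.02
tcp_pos: [0.5446, -0.0396, 0.1356]
orientation: [-180.0, 0.1, -168.8]
contact_force: [3.7, 1.3, -2.0]
width: 0.0304
```

```bash
python3 -c "
from pl import *
brief('w30');brief('w31')"
```

```text
21.07 tcp [ 0.5445 -0.0396  0.1356] F [ 3.9  0.4 -0.7] w 0.0308 slope [ 0.077 -0.001] back outer -42.3 sides [-28.1 -23.3] [23.8 27.2] lug end x 9.9 midz@-15 64.15 axle tool [-17.76   0.  ] [ 0.5619 -0.0362]
21.12 tcp [ 0.5445 -0.0396  0.1356] F [ 3.3  0.8 -1.8] w 0.0305 slope [ 0.078 -0.002] back outer -42.3 sides [-28.1 -23.3] [23.7 27.1] lug end x 9.8 midz@-15 64.24 axle tool [-17.77  -0.08] [ 0.562  -0.0363]
```

```bash
python3 -c "
from pl import *
yaw=np.radians(-168.82);R=np.array([[np.cos(yaw),np.sin(yaw),0],[np.sin(yaw),-np.cos(yaw),0],[0,0,-1]])
for t,tcp in(('w7',(.4622,.236,.163)),('w17',(.4609,.2356,.184)),('w25',(.5464,-.0393,.1355)),('w29',(.5457,-.0394,.1324)),('w31',(.5445,-.0396,.1356))):
    Q=(fworld(load(t))-np.array(tcp))@R.T*1000;m=(Q[...,0]<4.5)&(Q[...,0]>.3)&(abs(Q[...,1])<25)&(abs(Q[...,1])>3);print(t)
    for z in range(36,80,3):
        k=m&(Q[...,2]>=z)&(Q[...,2]<z+3)
        if k.sum()>4:
            o=[]
            for g in(-1,1):
                y=abs(Q[k][:,1][Q[k][:,1]*g>0]);o.append((y.min().round(1),y.max().round(1)) if len(y) else None)
            print(z,*[tuple(map(float,a)) if a else None for a in o],'x',np.median(Q[k][:,0]).round(1),end=' ; ')
    print()
"
```

```text
w7
36 (6.2, 15.5) (6.3, 15.1) x 2.7 ; 39 (7.5, 16.9) (6.4, 15.9) x 2.7 ; 42 (8.2, 17.7) (7.7, 17.2) x 2.6 ; 45 (9.4, 18.6) (9.0, 18.1) x 2.5 ; 48 (10.7, 19.4) (9.1, 19.0) x 2.5 ; 51 (11.5, 20.2) (10.4, 19.8) x 2.4 ; 54 (11.6, 21.2) (11.8, 21.3) x 2.7 ; 57 (13.0, 22.7) (13.2, 21.6) x 2.8 ; 60 (15.1, 22.8) (14.1, 22.5) x 2.7 ; 63 (14.6, 22.3) (14.9, 21.4) x 2.7 ; 66 (18.0, 21.4) (17.6, 21.8) x 2.6 ; 69 (18.2, 21.6) (17.3, 21.2) x 2.4 ; 72 (18.5, 23.9) (17.4, 22.9) x 2.4 ; 75 (18.0, 24.1) (17.6, 23.0) x 2.5 ; 
w17
36 (6.1, 16.0) (6.6, 15.2) x 2.4 ; 39 (7.3, 16.8) (7.2, 16.1) x 2.4 ; 42 (8.0, 17.6) (7.8, 17.4) x 2.3 ; 45 (9.3, 18.5) (9.1, 18.3) x 2.3 ; 48 (10.6, 19.3) (9.9, 19.8) x 2.1 ; 51 (11.4, 20.1) (11.3, 20.7) x 2.4 ; 54 (12.2, 21.0) (12.6, 21.5) x 2.7 ; 57 (12.9, 22.6) (12.8, 22.5) x 2.5 ; 60 (14.3, 23.4) (13.5, 22.6) x 2.4 ; 63 (14.6, 21.6) (15.1, 21.6) x 2.5 ; 66 (18.0, 21.3) (17.3, 21.0) x 2.2 ; 69 (18.2, 25.0) (17.4, 24.8) x 2.3 ; 72 (17.9, 23.7) (17.7, 21.8) x 2.2 ; 75 (17.9, 21.3) (18.5, 21.8) x 2.1 ; 
w25
36 (6.2, 15.4) (6.4, 15.1) x 2.7 ; 39 (7.4, 16.2) (7.7, 15.9) x 2.8 ;
[... 848 characters left out ...]
.5, 21.8) x 1.9 ; 69 (3.0, 25.0) (3.5, 24.7) x 1.8 ; 72 (18.4, 25.0) (17.6, 24.9) x 1.4 ; 75 (3.1, 20.6) (3.6, 18.4) x 1.2 ; 78 (3.1, 13.4) (3.6, 13.2) x 2.2 ; 
w31
36 (6.8, 16.2) (6.4, 15.1) x 1.2 ; 39 (7.4, 16.9) (7.1, 15.9) x 1.4 ; 42 (8.2, 17.7) (8.3, 17.3) x 1.4 ; 45 (9.5, 18.6) (8.4, 18.1) x 1.3 ; 48 (10.8, 19.4) (9.8, 19.0) x 1.3 ; 51 (11.5, 19.6) (10.5, 19.8) x 1.0 ; 54 (12.3, 20.3) (11.8, 20.8) x 1.0 ; 57 (13.0, 22.6) (12.7, 21.6) x 1.2 ; 60 (14.6, 23.0) (13.4, 22.6) x 1.2 ; 63 (15.3, 21.9) (14.9, 21.4) x 1.2 ; 66 (3.1, 21.5) (3.4, 21.7) x 1.0 ; 69 (3.1, 25.0) (3.4, 24.7) x 1.4 ; 72 (3.2, 22.4) (3.5, 22.8) x 1.1 ; 75 (18.7, 21.3) (17.7, 21.8) x 0.9 ; 78 (4.6, 6.7) (3.6, 7.0) x 1.2 ;
```

This confirms that the pull moved the pliers about 1.4 mm in the pads and slid the ring only about 0.6 mm along the tips. For the legs to clear the axle, the axle axis must be about 17.5–18 mm from the pliers' centre line. I'll grip much harder so that the lugs slide instead, and keep pulling gently.

Request:
move_arm --rows '[0.3,0,0,0,0,0.3,0,0,0,0,0.3,0.0005,0,0,0,0.3,0.001,0,0,0,0.3,0.0015,0,0,0,0.3,0.002,0,0,0,0.3,0.002,0,0,0]' --newtons 120

```text
time: 21.7
tcp_pos: [0.5437, -0.0399, 0.1362]
orientation: [-180.0, 0.3, -168.8]
contact_force: [7.1, 1.7, -1.5]
width: 0.0277
```

```bash
cat >> pl.py <<'E'
def face(Q):
    o=[]
    for z in(36,42,48,54,60,72):
        k=(Q[...,0]<4.5)&(Q[...,0]>-4)&(abs(Q[...,1])<22)&(abs(Q[...,1])>(6 if z<50 else 14))&(Q[...,2]>=z)&(Q[...,2]<z+5);x=Q[k][:,0]
        if len(x)>4:o.append((z,float(np.percentile(x,75).round(1))))
    hs=(Q[...,2]<-5)&(Q[...,2]>-50)&(abs(Q[...,1])<15)&(Q[...,0]<10)&(Q[...,0]>-10);print('face x',o,'handle x',np.percentile(Q[hs][:,0],[60,95]).round(1) if hs.sum() else None)
E
python3 -c "
from pl import *
c,s,Q,P=brief('w32');face(Q);c,s,Q,P=brief('w33');face(Q)"
```

```text
21.75 tcp [ 0.5437 -0.0399  0.1362] F [ 7.3  1.6 -1.9] w 0.0274 slope [0.071 0.   ] back outer -43.8 sides [-28.3 -23.4] [23.8 27.2] lug end x 8.9 midz@-15 64.22 axle tool [-1.846e+01  1.000e-02] [ 0.5618 -0.0363]
face x [(36, 1.0), (42, 1.0), (48, 0.6), (54, 0.5), (60, 0.7), (72, 0.2)] handle x [6.1 7.2]
21.8 tcp [ 0.5437 -0.0399  0.1362] F [ 6.3  2.3 -1.2] w 0.0275 slope [0.061 0.001] back outer -43.5 sides [-28.3 -23.4] [23.8 27.3] lug end x 8.9 midz@-15 64.29 axle tool [-18.48   0.07] [ 0.5618 -0.0362]
face x [(36, 1.0), (42, 1.0), (48, 0.7), (54, 0.4), (60, 0.8), (72, 0.0)] handle x [6.1 7.2]
```

The lugs grip too firmly to slide (7 N, and the pliers shift in the pads instead). The clean fix is to take the ring back to the tin, set it down, and take it again about 4 mm farther out on the lugs. First I'll unload and lift clear of the axle.

Request:
move_arm --rows '[0.35,-0.0015,0,0,0,0.35,-0.003,0,0,0,0.35,-0.003,0,-0.004,0,0.35,-0.003,0,-0.01,0,0.35,-0.003,0,-0.018,0,0.35,-0.003,0,-0.028,0,0.35,-0.003,0,-0.038,0,0.35,-0.003,0,-0.045,0,0.35,-0.003,0,-0.048,0,0.35,-0.003,0,-0.048,0]' --newtons 40

```text
time: 22.63
tcp_pos: [0.5453, -0.0398, 0.1849]
orientation: [-179.9, 0.1, -168.8]
contact_force: [0.3, 0.4, -1.3]
width: 0.0301
```

Request:
move_arm --rows '[0.35,0.0005,0.003,0,0,0.35,0.002,0.012,0,0,0.35,0.003,0.025,0,0,0.35,0.0045,0.041,0,0,0.35,0.0065,0.06,0,0,0.35,0.009,0.08,0,0,0.35,0.011,0.1,0,0,0.35,0.013,0.12,0,0,0.35,0.0155,0.14,0,0,0.35,0.0175,0.16,0,0]'

```text
time: 23.47
tcp_pos: [0.4952, 0.116, 0.1827]
orientation: [180.0, -0.1, -168.8]
contact_force: [0.3, -0.4, -2.7]
width: 0.03
```

Request:
move_arm --rows '[0.35,0.002,0.02,0,0,0.35,0.0045,0.04,0,0,0.35,0.0065,0.06,0,0,0.35,0.009,0.08,0,0,0.35,0.0105,0.097,0,0,0.35,0.012,0.109,0,0,0.35,0.013,0.118,0,0,0.35,0.0135,0.123,0,0,0.35,0.0135,0.125,0,0,0.35,0.0135,0.125,0,0]'

```text
time: 24.3
tcp_pos: [0.4592, 0.2341, 0.1832]
orientation: [-180.0, -0.0, -168.8]
contact_force: [0.2, -0.6, -1.6]
width: 0.0302
```

```bash
python3 -c "
from pl import *
c,s,Q,R=pliers('w34');hole2(c,s,Q);face(Q);P=Q
"|grep -v outer/inner
```

```text
24.35 [0.4594 0.2338 0.1832] [-1.7998e+02 -1.0000e-02 -1.6883e+02] w 0.03 F [-0.1  0.1 -2.2]
green n 3654 top z(tool) -53.1 x [-5.  7.]
-60 y -14.9 15.0 x 0.9
-50 y -15.0 15.1 x 5.3
-40 y -14.9 15.0 x 5.6
-30 y -14.9 14.9 x 5.4
-20 y -15.5 15.7 x 5.7
-10 y -15.3 15.7 x 5.9
n 229 slope [-6.3400e-01 -2.0000e-03  6.8499e+01] mid z at x=-14,-17: 104.37 102.46
back x min by y []
-20.0 L 23.42 R 23.82 | -19.0 L 23.16 R 23.61 | -18.0 L 22.91 R 23.35 | -17.0 L 22.7 R 23.13 | -16.0 L 22.53 R 22.95 | -15.0 L 22.4 R 22.81 | -14.0 L 22.31 R 22.75 | -13.0 L 22.28 R 22.73 | -12.0 L 22.3 R 22.75 | -11.0 L 22.36 R 22.82 | -10.0 L 22.47 R 22.92 | 
face x [(36, 2.2), (42, 2.0), (48, 1.8), (54, 2.2), (60, 2.1), (72, 1.5)] handle x [6.1 6.9]
```

The ring drooped again as its back edge dragged off the axle, but it is still on the tips. I'll relax to the small spread, shift about 5 mm inward over the tin, and lower it so that the lid levels it as before.

Request:
move_arm --rows '[0.4,-0.001,0.0005,0.005,0,0.47,-0.0025,0.001,0.012,0,0.53,-0.004,0.0016,0.02,0,0.57,-0.005,0.0016,0.028,0,0.57,-0.005,0.0016,0.035,0,0.57,-0.005,0.0016,0.041,0,0.57,-0.005,0.0016,0.045,0,0.57,-0.005,0.0016,0.049,0,0.57,-0.005,0.0016,0.053,0,0.57,-0.005,0.0016,0.057,0]'

```text
time: 25.18
tcp_pos: [0.464, 0.2367, 0.1262]
orientation: [180.0, 0.0, -168.8]
contact_force: [-0.7, -0.3, -2.1]
width: 0.0484
```

Request:
move_arm --rows '[0.57,0,0,0.003,0,0.57,0,0,0.006,0,0.57,0,0,0.009,0,0.57,0,0,0.012,0,0.57,0,0,0.0145,0,0.57,0,0,0.0163,0,0.57,0,0,0.0163,0]'

```text
time: 25.77
tcp_pos: [0.4636, 0.2365, 0.1095]
orientation: [-180.0, -0.0, -168.8]
contact_force: [-1.2, -0.1, -0.8]
width: 0.049
```

Run:
```python
from pl import *
c,s,Q,R=pliers("w35");prof(c,s,Q,60,80);face(Q)
```

```text
25.8167 [0.4638 0.2366 0.1098] [ 1.8000e+02 -1.0000e-02 -1.6882e+02] w 0.0488 F [ 0.2 -0.2 -1.4]
green n 4839 top z(tool) -55.7 x [-4.9 10.5]
-60 y -24.8 23.8 x 2.0
-50 y -24.6 24.1 x 5.4
-40 y -24.6 24.2 x 6.2
-30 y -24.6 24.2 x 6.9
-20 y -20.1 19.6 x 7.7
-10 y -18.5 18.4 x 8.9
-38 126 (-13.5, -0.5, 43.1) (0.2, 12.5, 43.0)
-34 55 (-12.8, -0.5, 43.2) (0.2, 13.1, 43.1)
-22 29 (-24.7, -20.6, 42.2) (20.2, 23.7, 42.7)
-18 51 (-25.2, -21.9, 42.1) (22.1, 24.9, 42.1)
-14 66 (-25.8, -21.7, 42.1) (21.4, 24.9, 42.1)
-10 67 (-25.2, -16.4, 41.9) (21.2, 24.0, 41.9)
-6 89 (-24.8, -18.2, 41.8) (17.2, 23.3, 41.8)
-2 83 (-22.9, -17.5, 41.6) (16.4, 21.9, 41.8)
2 46 (-20.7, -18.0, 41.7) (17.1, 19.8, 41.5)
6 43 (-20.1, -10.3, 41.2) (10.0, 19.0, 41.3)
10 188 (-19.3, -9.9, 41.1) (10.4, 18.3, 41.8)
face x [] handle x [6.5 9.6]
```

The ring lies level on the lid again, but the pliers have pitched in the jaws. I'll release the ring by opening to the carry width and following the feet downward. The pliers should then hang upright again.

Request:
move_arm --rows '[0.62,0,0,0.001,0,0.66,0,0,0.002,0,0.7,0,0,0.0032,0,0.74,0,0,0.0045,0,0.77,0,0,0.0055,0,0.775,0,0,0.006,0,0.775,0,0,0.006,0,0.775,0,0,0.006,0]' --newtons 30

```text
time: 26.48
tcp_pos: [0.4639, 0.2366, 0.104]
orientation: [-180.0, 0.0, -168.8]
contact_force: [0.1, 0.8, -1.3]
width: 0.0662
```

```bash
cat >> pl.py <<'E'
def leg(Q):
    for z in(24,30,36,42,48,54,60,64):
        k=(Q[...,0]<18)&(Q[...,0]>-12)&(abs(Q[...,1])<12)&(Q[...,2]>=z)&(Q[...,2]<z+4)
        if k.sum()>5:a=Q[k];print(z,k.sum(),'x',np.percentile(a[:,0],[10,50,90]).round(1),'y',np.percentile(a[:,1],[2,98]).round(1),end=' ; ')
    print()
E
python3 - <<'E'
from pl import *
c,s,Q,R=pliers("w36");prof(c,s,Q,58,78);leg(Q)
E
```

```text
26.5333 [0.4639 0.2366 0.104 ] [ 180.      0.   -168.82] w 0.066 F [-0.5 -0.  -1.8]
green n 5900 top z(tool) -60.3 x [-4.9  9.4]
-70 y -30.2 30.1 x 1.1
-60 y -33.4 32.9 x 2.4
-50 y -30.5 29.6 x 4.5
-40 y -27.4 25.8 x 5.1
-30 y -24.4 23.9 x 5.5
-20 y -23.1 22.6 x 6.5
-10 y -16.6 17.5 x 8.0
-42 11 (-6.6, -0.5, 41.6) (0.2, 2.2, 41.6)
-38 40 (-9.2, -0.5, 42.2) (0.2, 7.6, 42.1)
-22 17 (-23.5, -21.5, 42.1) (21.4, 22.7, 41.7)
-18 32 (-27.4, -22.0, 42.2) (21.7, 23.1, 42.3)
-14 43 (-24.0, -21.2, 42.0) (20.9, 23.0, 42.3)
-10 63 (-23.8, -18.5, 42.0) (11.7, 22.8, 42.1)
-6 104 (-21.8, -15.2, 42.2) (14.2, 21.5, 42.2)
-2 109 (-19.8, -13.3, 42.1) (13.1, 19.4, 42.0)
2 82 (-17.7, -3.0, 42.1) (2.1, 16.8, 42.1)
6 139 (-16.3, -3.0, 42.0) (2.1, 16.0, 42.1)
10 119 (-15.6, -3.0, 42.1) (2.7, 14.7, 41.9)
24 92 x [7.4 7.9 8.2] y [-9.6  8.3] ; 30 80 x [7.7 8.1 8.3] y [-9.9  9. ] ; 36 99 x [7.9 8.6 9. ] y [-10.1   8.7] ; 42 70 x [8.5 8.8 9.1] y [-10.4   9.5] ; 48 68 x [8.7 9.1 9.4] y [-10.6   9.5] ; 54 49 x [9.  9.7 9.9] y [-9.1  9.3] ; 60 82 x [ 9.3 10.3 14.2] y [-11.8  11.5] ; 64 84 x [-7.5  7.3 10.2] y [-8.2 12. ] ;
```

The ring is flat and released. The tips now stand only about 4.6 mm inside the lug ends, which is the intended grip point and roughly 4 mm farther out than before, and they are centred in y. I'll grip here with better height compensation.

Request:
move_arm --rows '[0.74,0,0,-0.0002,0,0.71,0,0,-0.001,0,0.69,0,0,-0.002,0,0.67,0,0,-0.0027,0,0.65,0,0,-0.0034,0,0.63,0,0,-0.004,0,0.61,0,0,-0.0045,0,0.6,0,0,-0.0048,0,0.6,0,0,-0.0048,0]'

```text
time: 27.28
tcp_pos: [0.4639, 0.2366, 0.1089]
orientation: [-180.0, 0.0, -168.8]
contact_force: [0.1, 1.0, -1.9]
width: 0.0513
```

Run:
```python
from pl import *
c,s,Q,R=pliers("w37");prof(c,s,Q,60,78);leg(Q)
```

```text
27.3333 [0.4639 0.2366 0.1088] [ 180.      0.   -168.82] w 0.0514 F [-0.2 -0.8 -1.2]
green n 4941 top z(tool) -56.5 x [-4.9  9.7]
-60 y -26.2 25.2 x 1.9
-50 y -25.9 25.3 x 5.0
-40 y -22.5 22.4 x 5.7
-30 y -21.0 19.9 x 6.2
-20 y -20.9 20.1 x 6.8
-10 y -18.9 16.9 x 8.3
-42 6 (-2.5, -0.5, 41.1) (0.2, 1.6, 41.4)
-38 105 (-11.4, -0.5, 42.1) (0.2, 11.2, 42.1)
-22 36 (-24.7, -20.5, 42.4) (20.4, 23.8, 42.1)
-18 41 (-24.6, -21.7, 42.3) (22.1, 24.3, 42.1)
-14 63 (-25.1, -21.0, 42.1) (21.3, 24.1, 42.6)
-10 65 (-24.8, -20.2, 42.3) (19.3, 24.0, 42.4)
-6 92 (-23.5, -17.4, 42.3) (4.9, 22.6, 42.6)
-2 78 (-21.9, -16.7, 42.3) (15.8, 21.1, 42.3)
2 45 (-19.9, -17.2, 42.7) (17.0, 19.0, 42.4)
6 73 (-19.2, -7.9, 42.3) (8.9, 17.7, 42.5)
10 158 (-17.8, -9.5, 42.1) (9.2, 17.5, 42.6)
30 79 x [7.8 8.1 8.3] y [-11.2  11.5] ; 36 96 x [8.1 8.7 9.1] y [-11.8  11.5] ; 42 61 x [8.7 9.  9.3] y [-11.6  11.8] ; 48 46 x [8.9 9.3 9.5] y [-11.4  11.5] ; 54 42 x [ 9.5 10.1 10.3] y [-11.5  11.8] ; 60 15 x [ 9.8 10.3 10.4] y [-11.9  11.6] ; 64 20 x [ 9.2 10.1 10.5] y [-11.8  11.7] ;
```

It is level to within measurement error. I'll continue spreading with slightly more lift.

Request:
move_arm --rows '[0.58,0,0,-0.0006,0,0.56,0,0,-0.0012,0,0.54,0,0,-0.0017,0,0.52,0,0,-0.0022,0,0.5,0,0,-0.0026,0,0.48,0,0,-0.003,0,0.46,0,0,-0.0033,0,0.44,0,0,-0.0036,0,0.42,0,0,-0.0039,0,0.42,0,0,-0.0039,0]'

```text
time: 28.17
tcp_pos: [0.4638, 0.2366, 0.1127]
orientation: [-180.0, 0.0, -168.8]
contact_force: [0.0, 0.1, -2.7]
width: 0.0362
```

Run:
```python
from pl import *
c,s,Q,R=pliers("w38");prof(c,s,Q,60,80);leg(Q)
```

```text
28.2167 [0.4639 0.2366 0.1128] [-1.8000e+02  1.0000e-02 -1.6881e+02] w 0.036 F [-0.9 -0.5 -1.8]
green n 4233 top z(tool) -53.7 x [-4.8 10.1]
-60 y -18.3 17.6 x 1.4
-50 y -18.0 17.8 x 5.6
-40 y -17.8 17.7 x 6.4
-30 y -16.7 17.6 x 7.2
-20 y -16.9 16.6 x 8.1
-10 y -16.4 16.4 x 9.0
-38 101 (-10.8, -0.5, 44.0) (0.2, 10.6, 43.9)
-34 59 (-10.8, -0.5, 44.1) (0.2, 10.5, 43.9)
-26 8 (-24.2, -23.5, 44.0) (23.2, 24.0, 44.3)
-22 71 (-26.2, -20.8, 43.6) (20.6, 25.3, 43.8)
-18 80 (-27.4, -21.4, 43.7) (21.7, 26.4, 43.8)
-14 79 (-27.3, -23.1, 43.9) (22.3, 27.0, 43.9)
-10 76 (-27.3, -22.3, 43.8) (22.0, 27.0, 44.1)
-6 83 (-26.9, -20.9, 44.0) (21.3, 26.1, 43.9)
-2 75 (-25.6, -20.2, 44.1) (20.6, 25.3, 44.0)
2 48 (-24.8, -22.0, 43.6) (21.7, 23.9, 43.9)
6 64 (-24.7, -15.5, 43.6) (15.4, 23.7, 43.6)
10 200 (-23.8, -12.3, 43.9) (12.7, 23.6, 44.1)
36 65 x [8.4 9.1 9.4] y [-11.8  11.5] ; 42 34 x [9.2 9.4 9.6] y [-11.2  11.8] ; 48 20 x [9.3 9.6 9.8] y [-11.8  11.6] ; 54 6 x [10.1 10.3 10.4] y [-11.5  11.9] ;
```

The ring is perfectly level and already 2 mm clear of the lid. I'll complete the squeeze and lift gently.

Request:
move_arm --rows '[0.41,0,0,-0.001,0,0.4,0,0,-0.002,0,0.385,0,0,-0.004,0,0.37,0,0,-0.006,0,0.36,0,0,-0.009,0,0.35,0,0,-0.012,0,0.35,0,0,-0.016,0,0.35,0,0,-0.02,0,0.35,0,0,-0.023,0,0.35,0,0,-0.024,0]'

```text
time: 29.05
tcp_pos: [0.4643, 0.2368, 0.1377]
orientation: [180.0, 0.1, -168.8]
contact_force: [0.2, 0.7, -1.9]
width: 0.0308
```

Request:
move_arm --rows '[0.35,0,0,-0.003,0,0.35,0,0,-0.008,0,0.35,0,0,-0.015,0,0.35,0,0,-0.023,0,0.35,0,0,-0.031,0,0.35,0,0,-0.038,0,0.35,0,0,-0.043,0,0.35,0,0,-0.046,0,0.35,0,0,-0.047,0,0.35,0,0,-0.047,0]'

```text
time: 29.88
tcp_pos: [0.4639, 0.2366, 0.184]
orientation: [180.0, 0.0, -168.8]
contact_force: [-0.6, -0.7, -1.5]
width: 0.0308
```

Run:
```python
from pl import *
c,s,Q,R=pliers("w39");P,co=hole2(c,s,Q,58,84);leg(Q)
```

```text
29.9333 [0.4637 0.2365 0.1835] [-1.8000e+02 -2.0000e-02 -1.6881e+02] w 0.0305 F [ 0.4 -0.1 -1.9]
green n 3992 top z(tool) -53.5 x [-5.2  9.9]
-60 y -15.6 15.0 x 1.0
-50 y -15.6 15.0 x 5.7
-40 y -15.6 15.1 x 6.6
-30 y -15.6 15.0 x 7.3
-20 y -16.0 15.7 x 8.2
-10 y -16.0 15.5 x 9.1
n 626 slope [-1.0000e-03  2.0000e-03  6.8871e+01] mid z at x=-14,-17: 113.11 113.1
back x min by y [(-8, np.float64(-35.8), np.float64(-34.3)), (-4, np.float64(-37.4), np.float64(-34.0)), (0, np.float64(-37.3), np.float64(-34.4)), (4, np.float64(-36.9), np.float64(-34.1)), (8, np.float64(-36.2), np.float64(-34.0))]
-24 outer/inner L [-24.9 -22.9] R inner/outer [22.7 24. ]
-21 outer/inner L [-25.7 -21.4] R inner/outer [21.6 25.3]
-18 outer/inner L [-27.  -22.1] R inner/outer [21.8 26.5]
-15 outer/inner L [-28.  -23.1] R inner/outer [22.9 27.1]
-12 outer/inner L [-28.1 -23.9] R inner/outer [23.5 27.7]
-9 outer/inner L [-28.5 -24.4] R inner/outer [23.6 27.6]
-6 outer/inner L [-28.4 -24.3] R inner/outer [23.4 26.9]
-3 outer/inner L [-27.5 -23.6] R inner/outer [22.  26.3]
0 outer/inner L [-26.8 -22.5] R inner/outer [22.3 25.5]
3 outer/inner L [-26.1 -23.3] R inner/outer [23.3 25.1]
6 outer/inner L [-26.  -24.6] R inner/outer [23.7 25.1]
9 outer/inner L [-25.8 -22.8] R inner/outer [21.3 25. ]
-20.0 L 22.03 R 21.9 | -19.0 L 22.02 R 21.87 | -18.0 L 22.07 R 21.87 | -17.0 L 22.14 R 21.93 | -16.0 L 22.24 R 22.04 | -15.0 L 22.39 R 22.19 | -14.0 L 22.58 R 22.39 | -13.0 L 22.82 R 22.64 | -12.0 L 23.1 R 22.88 | -11.0 L 23.36 R 23.11 | -10.0 L 23.6 R 23.29 | 
30 14 x [8.3 8.3 8.6] y [-11.5  11.2] ; 36 42 x [8.7 9.1 9.3] y [-11.8  11.2] ; 42 27 x [8.8 9.1 9.4] y [-11.6  11.6] ; 48 13 x [ 9.2  9.5 10.1] y [-11.9  11.7] ;
```

The ring is dead level (slope −0.001) and fully spread. I'm carrying it over the axle again, aiming for the axle at tool (−11.1, −0.2).

Request:
move_arm --rows '[0.35,0,-0.003,0,0,0.35,-0.001,-0.011,0,0,0.35,-0.0025,-0.023,0,0,0.35,-0.004,-0.037,0,0,0.35,-0.006,-0.054,0,0,0.35,-0.008,-0.074,0,0,0.35,-0.01,-0.094,0,0,0.35,-0.0125,-0.114,0,0,0.35,-0.0145,-0.134,0,0,0.35,-0.017,-0.154,0,0]'

```text
time: 30.77
tcp_pos: [0.5105, 0.0867, 0.1835]
orientation: [-180.0, -0.0, -168.9]
contact_force: [0.1, 0.2, -2.1]
width: 0.0307
```

Request:
move_arm --rows '[0.35,-0.002,-0.02,0,0,0.35,-0.004,-0.04,0,0,0.35,-0.0065,-0.059,0,0,0.35,-0.009,-0.078,0,0,0.35,-0.011,-0.095,0,0,0.35,-0.013,-0.109,0,0,0.35,-0.014,-0.12,0,0,0.35,-0.015,-0.128,0,0,0.35,-0.0152,-0.1324,0,0,0.35,-0.0152,-0.1324,0,0]'

```text
time: 31.6
tcp_pos: [0.551, -0.0388, 0.1836]
orientation: [180.0, -0.0, -168.9]
contact_force: [-0.6, 0.9, -2.1]
width: 0.0306
```

Request:
move_arm --rows '[0.35,0,0,0.003,0,0.35,0,0,0.009,0,0.35,0,0,0.016,0,0.35,0,0,0.023,0,0.35,0,0,0.028,0,0.35,0,0,0.03,0,0.35,0,0,0.03,0]'

```text
time: 32.18
tcp_pos: [0.5503, -0.0378, 0.1524]
orientation: [180.0, -0.1, -168.8]
contact_force: [-0.2, 0.5, -1.8]
width: 0.0309
```

```bash
sed -i 's/def brief(tag):/def brief(tag,z1=64,z2=82):/; s/Q\[...,2\]>64)&(Q\[...,2\]<82)/Q[...,2]>z1)\&(Q[...,2]<z2)/' pl.py; sed -i "s/midz@-15',(z0-co@\[-15,0,1\]/midz@-12',(z0-co@[-12,0,1]/" pl.py; python3 -c "
from pl import *
c,s,Q,P=brief('w40');c,s,Q,P=brief('w41');leg(Q)"
```

```text
32.23 tcp [ 0.5507 -0.038   0.1532] F [ 1.  -0.6 -1.3] w 0.031 slope [-0.003 -0.003] back outer -36.9 sides [-27.7 -22.5] [22.8 27.2] lug end x 14.0 midz@-12 81.57 axle tool [-11.38  -0.38] [ 0.5619 -0.0361]
32.28 tcp [ 0.551  -0.0381  0.1537] F [ 0.8 -0.5 -1.1] w 0.0309 slope [ 0.004 -0.001] back outer -37.0 sides [-27.8 -22.3] [22.2 27.2] lug end x 13.6 midz@-12 82.3 axle tool [-11.17  -0.33] [ 0.5621 -0.0362]
36 60 x [8.9 9.5 9.8] y [-11.5  11.6] ; 42 28 x [9.5 9.7 9.9] y [-11.9  11.7] ; 48 16 x [ 9.7  9.8 10.1] y [-11.7  11.8] ;
```

The ring is level and centred with about 1 mm clearance at the back. After a small trim I'll descend slowly.

Request:
move_arm --rows '[0.35,-0.0004,0,0,0,0.35,-0.0004,0,0.002,0,0.35,-0.0004,0,0.005,0,0.35,-0.0004,0,0.008,0,0.35,-0.0004,0,0.011,0,0.35,-0.0004,0,0.014,0,0.35,-0.0004,0,0.017,0,0.35,-0.0004,0,0.0185,0,0.35,-0.0004,0,0.0185,0,0.35,-0.0004,0,0.0185,0]'

```text
time: 33.12
tcp_pos: [0.5513, -0.038, 0.135]
orientation: [180.0, -0.0, -168.8]
contact_force: [-0.1, 0.4, -1.4]
width: 0.0306
```

```bash
python3 -c "
from pl import *
c,s,Q,P=brief('w42');c,s,Q,P=brief('w43')"
```

```text
33.17 tcp [ 0.5515 -0.0381  0.1353] F [ 0.3 -0.  -2.2] w 0.0308 slope [ 0.003 -0.001] back outer -36.2 sides [-27.9 -23. ] [22.4 27.1] lug end x 14.0 midz@-12 64.18 axle tool [-10.6   -0.09] [ 0.5619 -0.0361]
33.22 tcp [ 0.5515 -0.0381  0.1354] F [ 0.1  0.3 -1.5] w 0.0311 slope [0.004 0.001] back outer -36.3 sides [-28.  -23.3] [22.4 27.1] lug end x 14.0 midz@-12 64.45 axle tool [-10.52  -0.35] [ 0.5619 -0.0364]
```

Request:
move_arm --rows '[0.35,0,0,0.0015,0,0.35,0,0,0.003,0,0.35,0,0,0.0045,0,0.35,0,0,0.0058,0,0.35,0,0,0.0066,0,0.35,0,0,0.0069,0,0.35,0,0,0.0069,0,0.35,0,0,0.0069,0]'

```text
time: 33.88
tcp_pos: [0.5514, -0.0381, 0.1283]
orientation: [180.0, 0.0, -168.8]
contact_force: [-0.3, 0.0, -1.2]
width: 0.0309
```

```bash
python3 -c "
from pl import *
for i in range(3): c,s,Q,P=brief(f'w{44+i}',62,82)
leg(Q)"
```

```text
33.93 tcp [ 0.5514 -0.0381  0.1284] F [-0.1  0.4 -2.2] w 0.0307 slope [ 0.004 -0.002] back outer -36.5 sides [-28.  -22.7] [22.4 27. ] lug end x 14.0 midz@-12 57.46 axle tool [-10.63  -0.26] [ 0.5619 -0.0363]
33.98 tcp [ 0.5515 -0.0381  0.1284] F [-0.8 -0.2 -1.1] w 0.0306 slope [ 0.001 -0.001] back outer -36.4 sides [-28.  -22.6] [22.4 27.1] lug end x 14.0 midz@-12 57.54 axle tool [-10.59  -0.17] [ 0.5619 -0.0362]
34.03 tcp [ 0.5515 -0.0381  0.1284] F [-0.6  0.1 -2.6] w 0.031 slope [0.001 0.001] back outer -36.3 sides [-28.1 -22.5] [22.1 27. ] lug end x 14.0 midz@-12 57.58 axle tool [-10.6   -0.13] [ 0.5619 -0.0361]
30 15 x [8.7 8.8 9. ] y [-11.5  11.1] ; 36 55 x [8.4 9.2 9.6] y [-11.8  11.5] ; 42 23 x [9.2 9.5 9.7] y [-11.6  11.8] ; 48 15 x [9.3 9.6 9.9] y [-11.9  11.6] ; 54 189 x [0.8 3.4 5.5] y [-6.8  7.6] ; 60 134 x [5.9 7.7 9. ] y [-10.    9.3] ; 64 59 x [6.1 8.3 9. ] y [-11.4  10.4] ;
```

All checks are good: ring mid-plane at 57.5 mm, tilt under 0.005, wrist force at its free-hanging baseline, and the axle centred in the hole. I'm handing it in.

```bash
python3 -c "
from plant import *
print(finish_job());s=observe();print(s['time'],s['contact_force'],s['width'])"
```

```text
the job is handed in; nothing more can be done
None
the job is handed in; nothing more can be done
```

The job is handed in at about 34 s. The ring is held spread round the axle, level with the groove, and the pliers are still fully squeezed.

**Last checks before hand-in**

| Check | Measured | Limit |
|---|---|---|
| Ring mid-plane height | 57.5 mm (groove at 57.5 mm) | within 2.2 mm |
| Tilt | under 0.005 rad | 0.15 rad |
| Axle to ring's centre | about 1–2 mm (depends on where exactly ring_eye sits) | 4 mm |
| Wrist force | at its free-hanging baseline, so no sign of contact with the axle | ring 4 N, pliers 1 N |
| Jaw width | 31 mm, so the handles are fully squeezed | pliers over 0.24 rad |

I could not read the ring and pliers joint angles directly, and the hand-in gave no verdict. I did not measure the nut, bolt and pen again; no move went near them.

**What went wrong on the way**
- **Tool point:** the real fingertips stood about 29 mm behind the reported TCP at that opening, instead of 19 mm ahead. I used the positions measured by camera instead.
- **First grip on the lugs:** it was about 4 mm too far in. The ring drooped when lifted, and on the axle the pliers' legs touched the end (wrist force about 13 N).
- **Attempt to slide the ring on the tips:** pulling it against the axle (up to 7 N) mostly moved the pliers in the pads instead.
- **Regrip:** I set the ring back on the tin, gripped it farther out on the lugs and lifted it level. The second descent showed no contact.
- **Pliers angle:** they are still pitched about 0.04–0.06 rad in the jaws; the ring itself is level.

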